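Change the test panels in the curing station and start it

TASK

Take the finished panel, which hangs on the rail under the lamp head, off with its hanger and hang it on the transport stand, and hang the hangers with fresh panels from the stand on the rail, slid under the lamp head until each lines up with an index mark, one to a mark. With all in place, start the half of the station that the lamp head is clamped on: turn the spring-return knob to its stop towards that side (left or right), never towards the other, and let it spring back. Do not disturb the things lying about.

Things in the scene. Friction and masses are not known exactly. Their poses are not given: they have to be found in the camera images.
- station: curing station, fixed: steel rail, 12 mm diameter, along its y axis, 165 mm above the bench, with a stop collar 186 mm either side of the middle (24 mm diameter), held at its ends by arms from rear columns. Origin on the bench under the rail's middle; +x is the rear. A rear beam (from x = +26 mm, up to 36 mm above the rail's axis) carries the lamp head
- lamp: lamp head, fixed: flat black finned box, 192 mm long in y, over the left (y in the station's frame +92 mm) or right half (-92 mm) of the rail; the other half is bare. Origin on the rail's axis under its middle. From x = -11 mm rearward, 19 to 42 mm above the rail's axis: no hook can be put on under it, only slid in from the bare half, stem passing in front, grip standing above it
- mark_1 (a point): point on the rail's axis under the right-most of the lamp head's three aluminium index ribs (4 mm wide, across its top and front edge, 62 mm apart)
- mark_2 (a point): point on the rail's axis under the middle one of the lamp head's three aluminium index ribs (4 mm wide, across its top and front edge, 62 mm apart)
- mark_3 (a point): point on the rail's axis under the left-most of the lamp head's three aluminium index ribs (4 mm wide, across its top and front edge, 62 mm apart)
- drip_tray: a flat steel drip tray 56 x 165 x 14 mm, fixed on the bench under the bare half of the rail; origin under its centre
- stand_bar (a point): middle of the bar of the transport stand, on its axis (fixed stand; the bar is 12 mm in diameter, 145 mm above the bench, along the y axis of this frame; stop collars of 24 mm diameter at y = +-124 mm, posts behind it, base 10 mm high). Room for four hangers 64 mm apart; the end at negative y is free at the start. A bench vice, 86 mm high, stands just in front
- hanger_old: hanger with the finished panel, on the rail under the lamp head at the start; 0.16 kg. Origin at the height of the panel's lower edge, 125 mm straight below the point hook_old; z up, +x the side of the rear lip, the grip is on the -x side
- hook_old (a point): hook of hanger_old: the axis of the bar it hangs on, mid hook, axes as the hanger's. Measured from here: steel hook, 30 mm wide in y, open below: roof-shaped saddle, top at z = +11 mm; inner gap x = -9 to +9 mm; rear lip down to z = -19 mm (flares to x = +17). Clamp bar and grey panel, 44 mm wide in y, from z = -52 to -125 mm. The bar comes in from the +x side, between lip and clamp bar
- hanger_a: hanger with a fresh panel, on the transport stand at the start, made like hanger_old (the same origin and axes); may be absent
- hanger_b: hanger with a fresh panel, on the transport stand at the start, made like hanger_old (the same origin and axes); may be absent
- hanger_c: hanger with a fresh panel, on the transport stand at the start, made like hanger_old (the same origin and axes); may be absent
- hook_a (a point): hook of hanger_a, like hook_old. Measured from here, a flat stem rises at x = -21 to -27 mm and ends in the black grip: 16 mm wide in y, 18 mm in x, centred at x = -24 mm, from z = +47 to +93 mm; pinch it across y at about z = +71 mm. All hangers have it
- hook_b (a point): hook of hanger_b, like hook_a
- hook_c (a point): hook of hanger_c, like hook_a
- start_box: the start box, fixed on the bench: grey, 74 x 100 mm, top 47 mm high. Origin under its centre, where the knob's axis is; at rest the knob's bar lies along its x axis
- knob_grip (a point): middle of the bar grip of the start knob on its axis, 73 mm above the bench: a black bar 42 mm long, 14 mm thick, 28 mm high (top 86 mm above the bench), on a round foot of 40 mm diameter (top 59 mm above the bench). x axis along the bar, to its white pointer end; turns with the knob
- start_knob (a joint): angle of the start knob, rad: 0 at rest with the pointer away from the robot, positive = counter-clockwise seen from above (pointer towards the left, +y), stops at +-0.785; a spring (about 0.1 N m at the stop) turns it back to 0 when released
- tape: a roll of black tape, 55 mm, bystander, origin under its centre
- driver: a small screwdriver, 165 x 24 mm, bystander, lying on the bench
- spanner: a small spanner, 155 x 25 x 8 mm, bystander, lying on the bench
- weight: a brass knob weight, 29 x 45 mm, bystander, standing on the bench

How it is judged:
By the outcome, as a careful person would: the job done as asked, in the order asked, and still so for the second after the job is handed in, with the robot touching nothing.
Of hanger_a, hanger_b, hanger_c only 2 to 3 are there at a start; the rules pass over those that are not, and their reading is None.
At some moment in a run one of hanger_a, hanger_b, hanger_c, hanger_old may be knocked a few centimetres aside while the robot is not near it.
It also fails if it takes over 210 s, if anything falls off the work surface, if the arm or the gripper's body presses on something with over 40 N, if the wrist force passes 120 N, or if a joint passes its speed limit or range.

ROBOT

A 6-joint arm with a two-finger parallel gripper is mounted at the origin on a cart in front of the work surface, level with it; the furniture and walls round the work are solid. World frame = base frame: x ahead of the robot, y to its left, z up, the work surface at z = 0. Lengths are in m, angles in rad, forces in N, time in s.
With the tool pointing down it reaches from about 0.25 to 0.725 m from the base axis. Payload 4 kg.
Tool frame: the origin (TCP) lies on the centre line of the jaws, within the pads' length; the fingertips stand 25 mm ahead of it and the grasp point (between the pads) lies 6 mm ahead of it; z points along the fingers, y is the line along which they close (so a half turn about z gives the same grasp; the last joint's range is limited). The gripper opens to 85 mm and grips with 20 to 120 N. Pads are 22 mm wide; open, the fingers measure 114 mm over their backs; the gripper's body (76 mm by 85 mm) begins 54 mm behind the grasp point. The pads swing forward as they close: fully open they stand 13 mm farther back than shut.
Start: joints at [0, 0.241, 0.005, 1.335, 0, 1.571], TCP at [0.5, -0, 0.225] pointing down, gripper open.
Joint ranges: [-2.72, 2.72], [-1.05, 1.87], [-1.09, 1.28], [-1.99, 2.15], [-1.42, 1.44], [-3.14, 3.14]. Speed limits (rad/s): [2.79, 2.79, 3.14, 3.14, 3.14, 3.14].

INTERFACE

Orientations are given as a rotation vector (axis times angle).
In Python, from rig import r gives the robot as it stands. The module is installed in compiled form; this text tells all that it offers.
- The arm moves only by the tool send_rows, never from a script. Its argument "plan" is a list of rows, each a list of 5 numbers: the shift along the tool's x, y, z in mm, then the turn about the tool's z in degrees, then the finger opening in mm, from 0 to 85.4. In form: [[x, y, z, turn, grip], ...]. A call has 1 to 8 rows; each row is the pose to reach, as a shift and turn from the pose commanded when the call began, along the tool's axes at that moment; what a row does not reach only later rows make up. A row lasts 1/12 s, in which the tool goes at most 41.7 mm and 7.16 degrees, less where a joint would pass 70% of its speed; a pose out of reach is approached as far as the arm can. A call with a gripper value outside its range is refused whole. The fingers move at their own pace and stop on an object; the grip force is fixed at half the most. Time passes only in rows, so rows that repeat a pose let the fingers close. It gives the time, the measured TCP pose, the force, the opening and the grip force at its end, in the units of the state.
- r.observe(): the state, without advancing time (a new reading comes with each control period).
- r.get_image(name): name is "scene" or "side" or "wrist"; returns a dict with "pixels" (400x640x3 uint8, red, green, blue), "mtx" (3x3 intrinsics, pixels), "origin" and "attitude" of the camera in the world. Camera axes: x right, y down, z forward; pixel columns grow to the right and rows downward; lengths in m; the calibration is good to about 2 mm. The wrist camera is an equidistant fisheye: a pixel r from the principal point sees the ray r / f radians off the axis. A picture is of the moment at which its call begins. There is no depth.
- r.sign_off(): hands the job in; it is judged then, once.
Trained networks look in the newest picture that a camera, given by its name, has taken for a name from the list of things; names that differ only in an ending like _2 or _b are one class to them, and where a whole thing is asked for, a point or a joint stands for the part that bears it (a point fixed in the world has none). Each returns a list of dicts, best first, with "p" (0 to 1); they miss things now and then, are a little off and sometimes report something else, mostly with a low value. They report only what shows in the picture. A call takes as long as a camera call.
- r.trace(target, camera): "pixels" (400x640 bool, what is visible of it) and "bbox" ([centre column, centre row, width, height] in pixels, round what is visible of it).
- r.tip_of(target, camera): "position" ([column, row] in pixels: a listed point, or the origin of a listed thing).
The state is a dict: "time": time; "joints": joint angles; "qd": joint speeds; "tau": joint torques, N m; "tcp_pos": TCP position; "tool_rot": TCP orientation; "force": force on the tool from outside, world axes, zero at the start; "wrist_torque": the same for the moment, N m; "finger_gap": opening from 0.0 (shut) to 1.0 (fully open); "gripper_force": force on a finger pad.
Only numpy, scipy, OpenCV 4.12 (cv2) and the standard library are available. Lean on these libraries where they do the work, as an engineer would, in place of code of your own. Each camera call takes 0.05 s, during which the arm holds its last target. There are 200 camera calls.

## Working session

There is one attempt and no reset: what is moved stays moved. The work goes in short steps, Python scripts to look and compute and a tool call to move; the robot and the scene stay as the last step left them, time stands still between calls to the robot, and variables do not carry over. Pictures are saved under pics/ and viewed, at most 14 in all, crops included, and the job is handed in when it is done.

Besides the shell and the picture viewer there is one more tool, called after ">>>" as name(argument=value, ...) on one line, values as JSON. send_rows: Moves the arm, as the interface text tells. Its arguments: {"type":"object","properties":{"plan":{"type":"array","items":{"type":"array","items":{"type":"number"}}}},"required":["plan"]}

```bash
mkdir -p pics; ls; cat > h.py <<'E'
from rig import r
import numpy as np, cv2
from scipy.spatial.transform import Rotation as R
def save(cam,name):
    im=r.get_image(cam); cv2.imwrite('pics/'+name,im['pixels'][:,:,::-1]); return im
E
python3 - <<'E'
from h import *
for c in ('scene','side','wrist'):
    im=save(c,c+'0.png'); print(c,im['mtx'],im['origin'],im['attitude'])
print(r.observe())
E
```

```text
pics
scene [[469.00688751   0.         317.26402292]
 [  0.         469.00688751 196.72975038]
 [  0.           0.           1.        ]] [-0.48493227 -0.75366022  0.77131578] [-1.86377667  1.08464121 -0.65976475]
side [[420.29873612   0.         318.69031535]
 [  0.         420.29873612 194.65253124]
 [  0.           0.           1.        ]] [ 0.27387488 -1.27531794  0.63396772] [-1.97952667  0.25588002 -0.16092242]
wrist [[309.70691629   0.         324.77414847]
 [  0.         309.70691629 198.61974762]
 [  0.           0.           1.        ]] [0.50031931 0.07961151 0.37379984] [ 2.83098382e+00  1.60164670e-03 -2.64321505e-03]
{'time': 0.15, 'joints': array([-1.41460134e-05,  2.41255907e-01,  4.06408998e-03,  1.33517587e+00,
       -1.35392560e-05,  1.57079187e+00]), 'qd': array([-2.41075392e-04, -4.24271432e-04,  2.59853044e-03,  2.04112161e-04,
        1.00321790e-03, -8.93241493e-05]), 'tau': array([-1.62746033e-03, -3.72633219e+01,  2.52638429e+01,  1.23480460e-02,
       -1.30651040e-05,  1.49362950e-05]), 'tcp_pos': array([ 4.99535648e-01, -1.12581916e-05,  2.24521077e-01]), 'tool_rot': array([-2.22067295e+00, -2.22065145e+00,  1.75974919e-03]), 'force': array([ 0.08387616, -0.26296398,  0.12987178]), 'wrist_torque': array([-0.0099508 , -0.00862589, -0.00870805]), 'gripper_force': 0.0, 'finger_gap': 0.9979835129946483}
```

View pics/scene0.png

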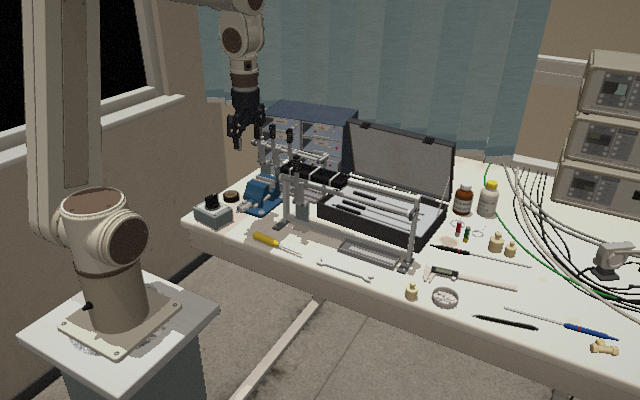

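View pics/side0.png

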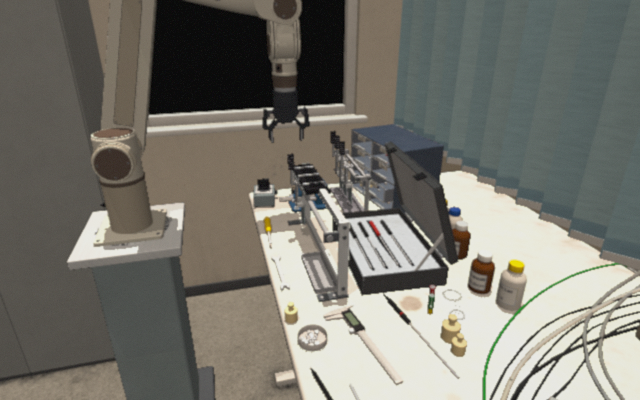

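View pics/wrist0.png

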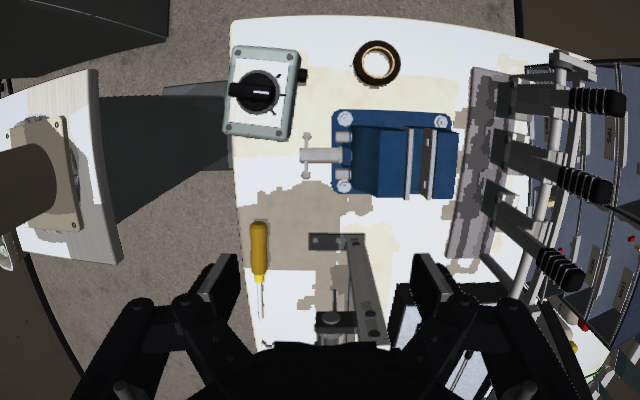

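```bash
python3 - <<'E'
from h import *
for n in ['station','lamp','mark_1','stand_bar','hook_old','hook_a','hanger_a','knob_grip','start_box','drip_tray']:
  for c in ('scene','side','wrist'):
    print(n,c,[(np.round(d['position']).tolist(),round(float(d['p']),2)) for d in r.tip_of(n,c)])
E
```

```text
station scene [([338.0, 245.0], 0.62)]
station side [([310.0, 251.0], 0.59), ([342.0, 195.0], 0.35)]
station wrist []
lamp scene [([311.0, 183.0], 0.77)]
lamp side [([299.0, 186.0], 0.72)]
lamp wrist [([250.0, 93.0], 0.59)]
mark_1 scene [([334.0, 193.0], 0.97), ([309.0, 188.0], 0.92), ([292.0, 178.0], 0.9)]
mark_1 side [([308.0, 196.0], 0.82), ([301.0, 179.0], 0.66), ([304.0, 190.0], 0.59)]
mark_1 wrist []
stand_bar scene [([285.0, 150.0], 0.8), ([308.0, 187.0], 0.24), ([370.0, 254.0], 0.23)]
stand_bar side [([344.0, 169.0], 0.88)]
stand_bar wrist [([545.0, 202.0], 0.59)]
hook_old scene [([302.0, 177.0], 0.69), ([277.0, 246.0], 0.62), ([332.0, 189.0], 0.29)]
hook_old side [([300.0, 194.0], 0.69), ([297.0, 182.0], 0.58), ([262.0, 204.0], 0.31), ([300.0, 181.0], 0.17)]
hook_old wrist []
hook_a scene [([265.0, 144.0], 0.86), ([291.0, 152.0], 0.8), ([278.0, 150.0], 0.76)]
hook_a side [([340.0, 155.0], 0.67), ([350.0, 165.0], 0.54), ([340.0, 156.0], 0.53)]
hook_a wrist [([545.0, 161.0], 0.92), ([534.0, 232.0], 0.92), ([557.0, 104.0], 0.59)]
hanger_a scene [([296.0, 187.0], 0.66), ([277.0, 183.0], 0.62), ([265.0, 180.0], 0.58)]
hanger_a side [([343.0, 193.0], 0.74), ([342.0, 186.0], 0.72), ([349.0, 206.0], 0.71)]
hanger_a wrist [([488.0, 146.0], 0.96), ([496.0, 98.0], 0.87), ([482.0, 194.0], 0.62), ([545.0, 200.0], 0.31), ([544.0, 164.0], 0.31)]
knob_grip scene [([211.0, 198.0], 0.52)]
knob_grip side [([264.0, 181.0], 0.59)]
knob_grip wrist [([251.0, 93.0], 0.66), ([373.0, 62.0], 0.62)]
start_box scene [([215.0, 221.0], 0.9), ([279.0, 248.0], 0.21)]
start_box side [([262.0, 201.0], 0.68), ([303.0, 187.0], 0.64)]
start_box wrist [([265.0, 94.0], 0.64)]
drip_tray scene [([373.0, 254.0], 0.85)]
drip_tray side [([316.0, 270.0], 0.66), ([344.0, 158.0], 0.41)]
drip_tray wrist []
```

The scene and side views show the lamp on the left half with the bare half nearer the cameras. The wrist view shows the start box at (265,93), the vice at (395,155) and three hangers on the stand, with grips at about (600,103), (590,185) and (565,265). Next I triangulate.

```bash
cat >> h.py <<'E'
def ray(im,px,fish=False):
    K=im['mtx']; u=(px[0]-K[0,2])/K[0,0]; v=(px[1]-K[1,2])/K[1,1]
    if fish:
        th=np.hypot(u,v); d=np.array([u/th*np.sin(th),v/th*np.sin(th),np.cos(th)]) if th>1e-9 else np.array([0,0,1.])
    else: d=np.array([u,v,1.]); d/=np.linalg.norm(d)
    return np.array(im['origin']),R.from_rotvec(im['attitude']).apply(d)
def atz(o,d,z): return o+d*(z-o[2])/d[2]
def proj(im,p,fish=False):
    c=R.from_rotvec(im['attitude']).inv().apply(np.atleast_2d(p)-im['origin']); K=im['mtx']
    if fish:
        rr=np.hypot(c[:,0],c[:,1]); th=np.arctan2(rr,c[:,2]); s=th/rr
        return np.c_[c[:,0]*s*K[0,0]+K[0,2],c[:,1]*s*K[1,1]+K[1,2]]
    return np.c_[c[:,0]/c[:,2]*K[0,0]+K[0,2],c[:,1]/c[:,2]*K[1,1]+K[1,2]]
def tips(n,c,z,pmin=.3):
    im=r.get_image(c)
    return [(np.round(d['position'],1).tolist(),round(float(d['p']),2),np.round(atz(*ray(im,d['position'],c=='wrist'),z)*1000).tolist()) for d in r.tip_of(n,c) if d['p']>pmin]
E
python3 - <<'E'
from h import *
for n,z in [('station',0),('lamp',.165),('mark_1',.165),('stand_bar',.145),('hook_old',.165),('hook_a',.145),('hanger_a',.02),('hanger_old',.04),('knob_grip',.073),('start_box',0),('drip_tray',0),('tape',0),('weight',0)]:
  for c in ('scene','side','wrist'):
    for t in tips(n,c,z): print(n,c,*t)
E
```

```text
station scene [339.0, 244.6] 0.97 [508.0, -296.0, 0.0]
station side [309.1, 253.0] 0.56 [501.0, -288.0, 0.0]
lamp scene [309.1, 187.0] 0.96 [496.0, -203.0, 165.0]
lamp scene [268.2, 176.5] 0.51 [490.0, -73.0, 165.0]
lamp scene [285.4, 151.1] 0.39 [664.0, -20.0, 165.0]
lamp side [303.4, 186.1] 0.55 [509.0, -194.0, 165.0]
mark_1 scene [307.9, 188.9] 0.93 [484.0, -205.0, 165.0]
mark_1 scene [331.9, 191.1] 0.71 [507.0, -267.0, 165.0]
mark_1 scene [291.4, 181.4] 0.71 [498.0, -145.0, 165.0]
mark_1 side [300.4, 178.6] 0.72 [513.0, -136.0, 165.0]
mark_1 side [308.4, 196.7] 0.7 [506.0, -269.0, 165.0]
mark_1 side [303.8, 185.8] 0.63 [510.0, -192.0, 165.0]
mark_1 wrist [330.9, 353.6] 0.47 [507.0, -141.0, 165.0]
stand_bar scene [286.9, 151.6] 0.91 [701.0, -2.0, 145.0]
stand_bar scene [411.4, 297.3] 0.36 [233.0, -586.0, 145.0]
stand_bar side [345.8, 166.1] 0.73 [694.0, -17.0, 145.0]
stand_bar wrist [541.3, 201.2] 0.95 [704.0, 4.0, 145.0]
hook_old scene [303.4, 178.4] 0.85 [531.0, -164.0, 165.0]
hook_old side [297.4, 183.9] 0.79 [496.0, -174.0, 165.0]
hook_old side [301.6, 187.3] 0.73 [502.0, -201
[... 1603 characters left out ...]
63.0, 0.0]
start_box wrist [264.2, 92.1] 0.88 [428.0, 94.0, 0.0]
drip_tray scene [370.1, 252.6] 0.69 [517.0, -387.0, 0.0]
drip_tray scene [275.6, 246.2] 0.58 [410.0, -146.0, 0.0]
drip_tray side [318.1, 270.0] 0.82 [504.0, -376.0, 0.0]
drip_tray wrist [542.6, 202.3] 0.41 [836.0, -46.0, 0.0]
tape scene [230.2, 196.1] 0.75 [571.0, 140.0, 0.0]
tape scene [264.1, 176.7] 0.69 [746.0, 124.0, 0.0]
tape scene [310.1, 184.6] 0.43 [779.0, -47.0, 0.0]
tape side [300.4, 195.6] 0.58 [561.0, 102.0, 0.0]
tape wrist [486.0, 141.9] 0.65 [715.0, 39.0, 0.0]
tape wrist [375.2, 64.0] 0.62 [561.0, 128.0, 0.0]
weight scene [409.4, 293.2] 0.48 [412.0, -538.0, 0.0]
weight side [287.5, 318.6] 0.69 [391.0, -541.0, 0.0]
```

>>> send_rows(plan=[[0,0,-40,-7,85],[0,0,-80,-14,85],[0,0,-115,-21,85],[-40,0,-115,-28,85],[-80,0,-115,-35,85],[-120,-10,-115,-42,85],[-150,-20,-115,-49,85],[-170,-20,-115,-56,85]])

```text
time: 6.22
tcp_pos: [0.4787, -0.1724, 0.3405]
tool_rot: [-0.978, -2.986, 0.001]
force: [0.9, 0.2, -0.7]
finger_gap: 0.999
gripper_force: 0.0
```

```bash
python3 - <<'E'
from h import *
o=r.observe(); print(o['joints'],o['tcp_pos'],R.from_rotvec(o['tool_rot']).as_matrix())
E
```

```text
[-3.45108272e-01  2.42792020e-01  3.04099771e-01  1.63211103e+00
 -8.52763940e-04  2.87865547e-01] [ 0.47868087 -0.17236384  0.34049767] [[-8.06271964e-01  5.91544954e-01 -2.95028636e-04]
 [ 5.91544981e-01  8.06271602e-01 -8.00132840e-04]
 [-2.35441334e-04 -8.19647386e-04 -9.99999636e-01]]
```

>>> send_rows(plan=[[0,0,0,-7,40],[0,0,0,-14,40],[0,0,0,-21,40],[0,0,0,-28,40],[0,0,0,-35,40],[0,0,0,-36.3,40],[0,0,0,-36.3,40]])

```text
time: 6.8
tcp_pos: [0.48, -0.17, 0.3402]
tool_rot: [-0.009, -3.142, -0.0]
force: [-0.1, 0.1, 0.7]
finger_gap: 0.469
gripper_force: 0.0
```

```bash
python3 - <<'E'
from h import *
im=save('wrist','w1.png'); print(im['origin'])
o=r.observe(); print(o['time'],o['tcp_pos'],R.from_rotvec(o['tool_rot']).as_matrix().round(3))
for n,z in [('hook_old',.165),('mark_1',.165),('lamp',.165),('hanger_old',.04)]:
  print(n,[(np.round(d['position'],1).tolist(),round(float(d['p']),2),np.round(atz(*ray(im,d['position'],True),z)*1000).tolist()) for d in r.tip_of(n,'wrist')])
E
```

```text
[ 0.40241283 -0.16816866  0.4895934 ]
6.85 [ 0.48000024 -0.16998122  0.34021702] [[-1.     0.006  0.   ]
 [ 0.006  1.     0.   ]
 [-0.     0.    -1.   ]]
hook_old [([326.7, 196.9], 0.88, [504.0, -167.0, 165.0]), ([403.5, 273.4], 0.16, [605.0, -71.0, 165.0])]
mark_1 [([294.7, 196.3], 0.89, [504.0, -202.0, 165.0]), ([241.7, 196.6], 0.83, [504.0, -262.0, 165.0]), ([352.5, 194.0], 0.56, [501.0, -138.0, 165.0])]
lamp [([297.1, 195.4], 0.87, [503.0, -199.0, 165.0])]
hanger_old [([325.1, 171.1], 0.78, [504.0, -168.0, 40.0])]
```

View pics/w1.png

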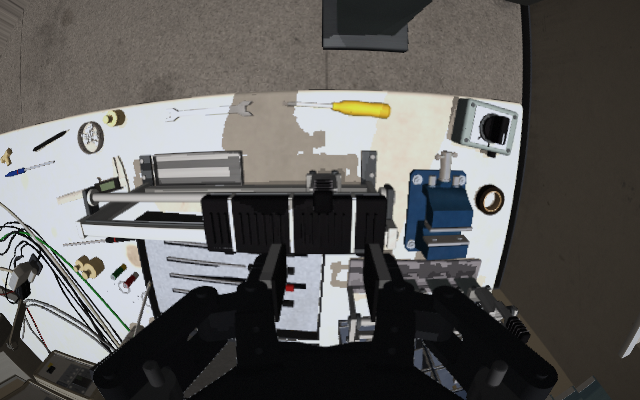

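The picture shows the lamp with its ribs at columns 232, 291 and 352. The old hanger's grip is at (323,188), between the middle and left ribs, directly under the tool. I descend and grip.

>>> send_rows(plan=[[0,2,35,-0.3,40],[0,2,70,-0.3,40],[0,2,95,-0.3,40],[0,2,95,-0.3,40],[0,2,95,-0.3,5],[0,2,95,-0.3,5],[0,2,95,-0.3,5],[0,2,95,-0.3,5]])

```text
time: 7.72
tcp_pos: [0.4811, -0.1684, 0.2472]
tool_rot: [-0.002, 3.138, -0.002]
force: [-0.4, -0.1, 1.2]
finger_gap: 0.158
gripper_force: 58.9
```

```bash
python3 - <<'E'
from h import *
save('wrist','w2.png')
E
```

```text
(no output)
```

View pics/w2.png

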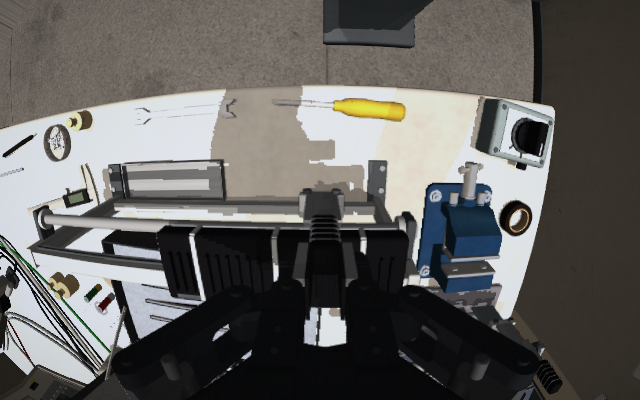

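>>> send_rows(plan=[[0,0,-3,0,5],[0,-20,-3,0,5],[0,-50,-3,0,5],[0,-85,-3,0,5],[0,-120,-3,0,5],[0,-155,-3,0,5],[0,-185,-3,0,5],[0,-205,-3,0,5]])

```text
time: 8.43
tcp_pos: [0.4799, -0.3761, 0.2481]
tool_rot: [0.001, 3.142, -0.002]
force: [-0.1, -0.0, -1.0]
finger_gap: 0.154
gripper_force: 58.6
```

>>> send_rows(plan=[[0,0,-18,0,5],[0,0,-33,0,5],[10,0,-33,0,5],[40,0,-33,0,5],[75,0,-40,0,5],[80,0,-80,0,5],[80,0,-120,0,5],[80,0,-150,0,5]])

```text
time: 9.1
tcp_pos: [0.3986, -0.3723, 0.4002]
tool_rot: [0.0, -3.141, -0.001]
force: [2.0, -0.7, 0.0]
finger_gap: 0.153
gripper_force: 59.0
```

```bash
python3 - <<'E'
from h import *
im={'mtx':np.array([[309.70691629,0,324.77414847],[0,309.70691629,198.61974762],[0,0,1]]),'origin':[0.50031931,0.07961151,0.37379984],'attitude':[2.83098382,1.60164670e-03,-2.64321505e-03]}
for n,px,z in [('vice jaw rear R top',(457,165),.086),('vice block rear bottom corner',(453,197),.086),('vice front jaw',(408,198),.086),('vice top-left',(458,120),.086),('foot plate',(308,242),.003),('foot right',(365,242),.003),('arm end',(382,343),.165),('rail collar?',(335,320),.165),('stand base front',(462,258),.01),('stand base top',(474,68),.01),('grip1',(565,267),.235),('grip2',(590,185),.235),('grip3',(598,103),.235)]:
  print(n,np.round(atz(*ray(im,px,True),z)*1000))
E
```

```text
vice jaw rear R top [633.  23.  86.]
vice block rear bottom corner [632. -11.  86.]
vice front jaw [583. -12.  86.]
vice top-left [630.  68.  86.]
foot plate [ 477. -100.    3.]
foot right [ 553. -100.    3.]
arm end [ 553. -128.  165.]
rail collar? [509. -97. 165.]
stand base front [ 697. -126.   10.]
stand base top [684. 133.  10.]
grip1 [661. -13. 235.]
grip2 [665.  44. 235.]
grip3 [663.  95. 235.]
```

>>> send_rows(plan=[[0,30,-25,0,5],[0,70,-30,0,5],[0,110,-30,0,5],[0,150,-30,0,5],[0,190,-30,0,5],[0,230,-30,0,5],[0,270,-30,0,5],[0,290,-30,0,5]])

```text
time: 9.77
tcp_pos: [0.399, -0.0795, 0.4292]
tool_rot: [-0.007, 3.14, 0.003]
force: [0.5, -0.2, -1.7]
finger_gap: 0.159
gripper_force: 59.1
```

>>> send_rows(plan=[[-40,0,0,0,5],[-80,0,0,0,5],[-120,0,0,0,5],[-150,0,0,0,5],[-180,0,0,0,5],[-200,0,0,0,5],[-200,0,0,0,5]])

```text
time: 10.35
tcp_pos: [0.6038, -0.0825, 0.4235]
tool_rot: [0.004, -3.137, -0.002]
force: [1.1, -0.7, -2.3]
finger_gap: 0.155
gripper_force: 59.0
```

```bash
python3 - <<'E'
from h import *
im=save('wrist','w3.png'); print(im['origin'])
o=r.observe(); print(o['time'],o['tcp_pos'],o['force'],R.from_rotvec(o['tool_rot']).as_matrix().round(3))
for n,z in [('hook_a',.145),('stand_bar',.145),('hanger_a',.02)]:
  print(n,[(np.round(d['position'],1).tolist(),round(float(d['p']),2),np.round(atz(*ray(im,d['position'],True),z)*1000).tolist()) for d in r.tip_of(n,'wrist')])
E
```

```text
[ 0.52692724 -0.08145201  0.57326207]
10.4 [ 0.60189929 -0.08263575  0.4247886 ] [-0.53974644 -0.61374048 -1.79780769] [[-1.    -0.002 -0.005]
 [-0.002  1.     0.001]
 [ 0.005  0.001 -1.   ]]
hook_a [([437.6, 227.5], 0.89, [709.0, 97.0, 145.0]), ([357.6, 224.3], 0.8, [702.0, -31.0, 145.0]), ([397.7, 223.7], 0.6, [702.0, 30.0, 145.0])]
stand_bar [([382.3, 222.7], 0.86, [700.0, 6.0, 145.0])]
hanger_a [([353.9, 200.1], 0.97, [704.0, -26.0, 20.0]), ([419.6, 204.5], 0.82, [713.0, 104.0, 20.0]), ([387.0, 199.9], 0.79, [704.0, 38.0, 20.0])]
```

View pics/w3.png

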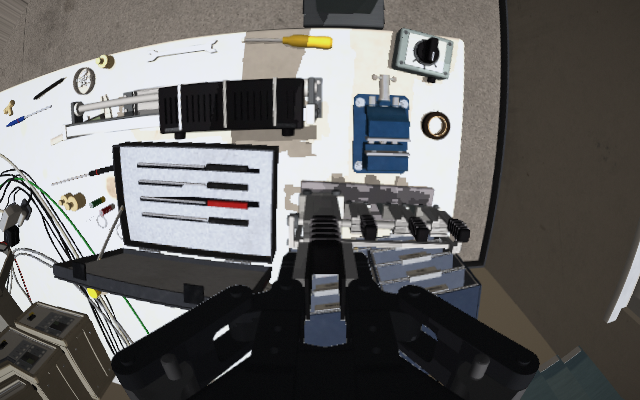

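```bash
python3 - <<'E'
from h import *
im=r.get_image('wrist')
for px,z in [((303,181),.01),((433,188),.01),((438,202),.01),((300,212),.01),((297,215),.145),((297,247),.145),((458,243),.145)]:
  print(px,np.round(atz(*ray(im,px,True),z)*1000))
q=cv2.resize(im['pixels'][160:280,280:480],None,fx=4,fy=4,interpolation=cv2.INTER_CUBIC); cv2.imwrite('pics/w3c.png',q[:,:,::-1])
E
```

```text
(303, 181) [ 669. -123.   10.]
(433, 188) [681. 134.  10.]
(438, 202) [710. 148.  10.]
(300, 212) [ 731. -130.   10.]
(297, 215) [ 686. -123.  145.]
(297, 247) [ 740. -125.  145.]
(458, 243) [737. 140. 145.]
```

View pics/w3c.png

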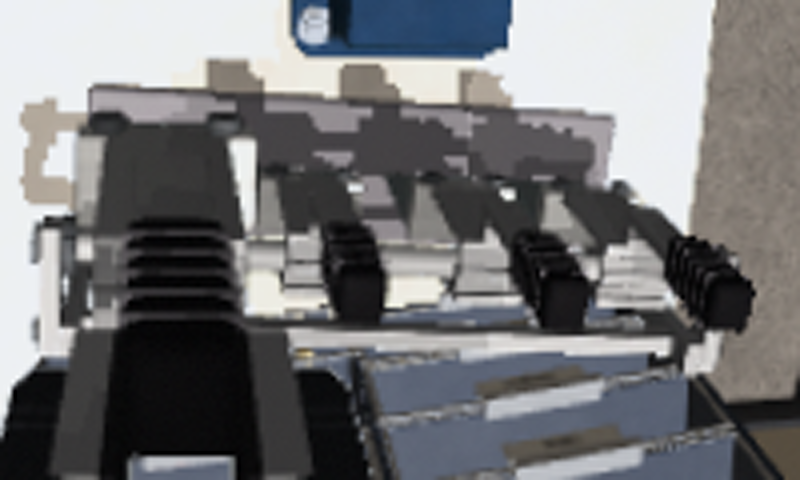

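The crop shows the stand bar with three grips at (355,270), (550,280) and (710,285), and the free end under the held hanger at left. The stand is yawed about -2.7° with its centre near (0.703, 0.004). I go to in front of the free slot.

>>> send_rows(plan=[[-20,-9,0,2.7,5],[-37,-9,0,2.7,5],[-37,-9,40,2.7,5],[-37,-9,80,2.7,5],[-37,-9,115,2.7,5],[-37,-9,145,2.7,5],[-37,-9,160,2.7,5],[-37,-9,164,2.7,5]])

```text
time: 11.27
tcp_pos: [0.6325, -0.0914, 0.2602]
tool_rot: [-0.072, -3.131, -0.002]
force: [-0.4, -0.3, -1.3]
finger_gap: 0.155
gripper_force: 59.5
```

```bash
python3 - <<'E'
from h import *
im=save('wrist','w4.png')
o=r.observe(); print(o['time'],o['tcp_pos'],o['force'],R.from_rotvec(o['tool_rot']).as_matrix().round(3))
for n,z in [('hook_a',.145),('stand_bar',.145),('hook_old',.18)]:
  print(n,[(np.round(d['position'],1).tolist(),round(float(d['p']),2),np.round(atz(*ray(im,d['position'],True),z)*1000).tolist()) for d in r.tip_of(n,'wrist')])
E
```

```text
11.3167 [ 0.63423277 -0.09161965  0.26274032] [ 0.11504951  0.57660471 -2.08673849] [[-0.999  0.046 -0.004]
 [ 0.046  0.999  0.001]
 [ 0.004  0.    -1.   ]]
hook_a [([501.7, 254.9], 0.9, [712.0, 100.0, 145.0]), ([387.2, 256.2], 0.82, [700.0, -32.0, 145.0]), ([452.9, 254.2], 0.76, [704.0, 38.0, 145.0]), ([135.8, 29.3], 0.68, [461.0, -263.0, 145.0])]
stand_bar [([422.8, 256.6], 0.95, [704.0, 5.0, 145.0]), ([470.7, 2.8], 0.18, [457.0, 52.0, 145.0])]
hook_old [([320.2, 227.8], 0.56, [652.0, -94.0, 180.0])]
```

View pics/w4.png

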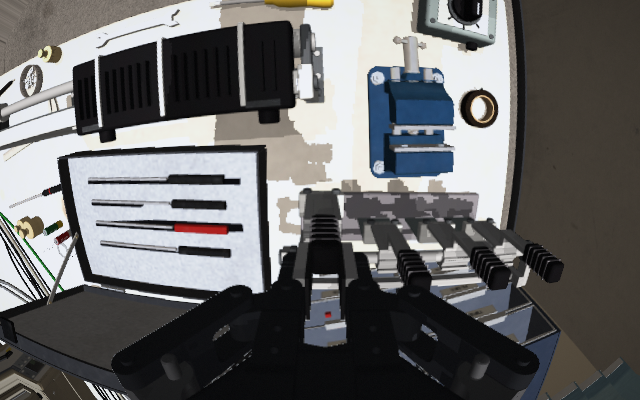

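>>> send_rows(plan=[[-15,0,0,0,5],[-30,0,0,0,5],[-38,0,0,0,5],[-42,0,0,0,5],[-42,0,8,0,5],[-42,0,16,0,5],[-42,0,22,0,5]])

```text
time: 12.05
tcp_pos: [0.6785, -0.0937, 0.2418]
tool_rot: [0.072, 3.141, 0.0]
force: [0.0, 1.2, -1.8]
finger_gap: 0.157
gripper_force: 59.5
```

>>> send_rows(plan=[[0,0,6,0,5],[0,0,11,0,5],[0,0,14,0,5],[0,0,16,0,5],[0,0,16,0,5]])

```text
time: 12.47
tcp_pos: [0.679, -0.094, 0.2289]
tool_rot: [0.072, 3.137, -0.001]
force: [-2.3, 0.1, 6.4]
finger_gap: 0.159
gripper_force: 60.4
```

```bash
python3 - <<'E'
from h import *
im=r.get_image('wrist')
o=r.observe(); print(o['time'],o['tcp_pos'],o['force'])
for n in ['hook_old','hook_a']:
  print(n,[(np.round(d['position'],1).tolist(),round(float(d['p']),2),np.round(atz(*ray(im,d['position'],True),.145)*1000).tolist()) for d in r.tip_of(n,'wrist')])
q=cv2.resize(im['pixels'][170:330,260:460],None,fx=4,fy=3.75,interpolation=cv2.INTER_CUBIC); cv2.imwrite('pics/w5c.png',q[:,:,::-1])
E
```

```text
12.5167 [ 0.6789433  -0.09397467  0.22880918] [-1.70261994  0.10145238  6.5028546 ]
hook_old [([321.6, 225.8], 0.71, [700.0, -96.0, 145.0])]
hook_a [([520.2, 223.3], 0.92, [709.0, 91.0, 145.0]), ([472.8, 221.8], 0.75, [704.0, 37.0, 145.0]), ([402.0, 224.6], 0.75, [702.0, -29.0, 145.0])]
```

View pics/w5c.png

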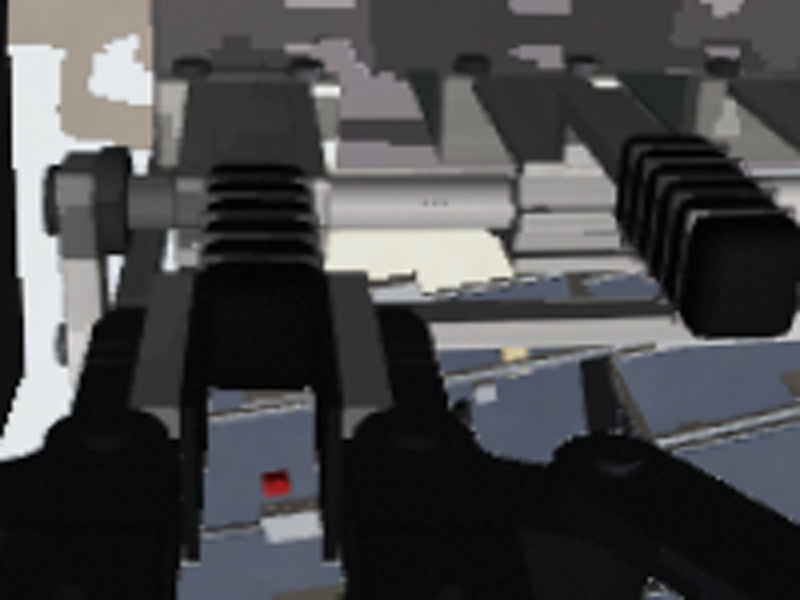

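The crop shows the old hanger's hook around the bar at the left slot with the collar clear. I release it and rise.

>>> send_rows(plan=[[0,0,-1,0,40],[0,0,-1,0,40],[0,0,-1,0,40],[0,0,-10,0,40],[0,0,-40,0,40],[0,0,-80,0,40],[0,40,-100,0,40],[0,64,-100,0,40]])

```text
time: 13.28
tcp_pos: [0.6832, -0.0297, 0.3328]
tool_rot: [0.075, 3.13, 0.001]
force: [0.6, -0.6, 0.1]
finger_gap: 0.468
gripper_force: 0.0
```

```bash
python3 - <<'E'
from h import *
im=save('wrist','w6.png')
o=r.observe(); print(o['time'],o['tcp_pos'],o['force'],R.from_rotvec(o['tool_rot']).as_matrix().round(3))
for n,z in [('hook_a',.145),('stand_bar',.145),('hook_old',.145),('hanger_a',.02)]:
  print(n,[(np.round(d['position'],1).tolist(),round(float(d['p']),2),np.round(atz(*ray(im,d['position'],True),z)*1000).tolist()) for d in r.tip_of(n,'wrist')])
E
```

```text
13.3333 [ 0.68325972 -0.02314568  0.33067695] [ 0.29047005  2.80861678 -1.14364289] [[-0.999  0.041  0.008]
 [ 0.041  0.999  0.004]
 [-0.008  0.004 -1.   ]]
hook_a [([433.7, 187.6], 0.92, [708.0, 99.0, 145.0]), ([324.8, 185.2], 0.72, [700.0, -29.0, 145.0]), ([382.0, 183.7], 0.63, [701.0, 36.0, 145.0])]
stand_bar [([353.7, 184.8], 0.81, [701.0, 4.0, 145.0])]
hook_old [([265.9, 189.8], 0.68, [702.0, -97.0, 145.0])]
hanger_a [([408.7, 162.9], 0.97, [705.0, 102.0, 20.0]), ([329.1, 164.7], 0.94, [703.0, -22.0, 20.0]), ([370.3, 163.0], 0.55, [703.0, 41.0, 20.0])]
```

View pics/w6.png

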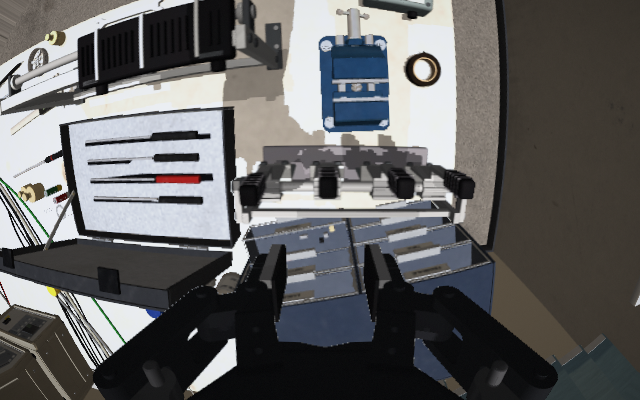

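The picture shows all four hangers on the stand, the old one at (252,188), with a fresh grip at (328,183) under the tool. I descend and grip the first fresh hanger.

>>> send_rows(plan=[[3,1,30,0,40],[3,1,65,0,40],[3,1,92,0,40],[3,1,98,0,40],[3,1,98,0,5],[3,1,98,0,5],[3,1,98,0,5],[3,1,98,0,5]])

```text
time: 14.2
tcp_pos: [0.6799, -0.0289, 0.2304]
tool_rot: [0.072, 3.137, -0.0]
force: [0.1, -0.3, -1.7]
finger_gap: 0.146
gripper_force: 58.6
```

>>> send_rows(plan=[[0,0,-10,0,5],[0,0,-25,0,5],[0,0,-35,0,5],[0,0,-36,0,5],[15,0,-36,0,5],[32,0,-36,0,5],[38,0,-36,0,5],[38,0,-55,0,5]])

```text
time: 14.87
tcp_pos: [0.6371, -0.0267, 0.2791]
tool_rot: [-0.071, -3.131, -0.0]
force: [0.1, -0.9, -3.1]
finger_gap: 0.145
gripper_force: 58.8
```

>>> send_rows(plan=[[0,0,-35,0,5],[0,0,-75,0,5],[0,0,-115,0,5],[0,0,-150,0,5],[40,0,-152,-1,5],[80,0,-152,-2,5],[120,0,-152,-2.7,5],[160,0,-152,-2.7,5]])

```text
time: 15.53
tcp_pos: [0.4857, -0.0198, 0.4337]
tool_rot: [0.003, -3.141, 0.0]
force: [0.4, 0.8, 0.0]
finger_gap: 0.146
gripper_force: 59.9
```

>>> send_rows(plan=[[40,-10,0,0,5],[75,-40,0,0,5],[80,-80,0,0,5],[80,-120,0,0,5],[80,-160,0,0,5],[80,-200,0,0,5],[80,-240,0,0,5],[80,-280,0,0,5]])

```text
time: 16.2
tcp_pos: [0.4053, -0.302, 0.436]
tool_rot: [-0.002, 3.14, -0.002]
force: [1.2, 1.1, -0.9]
finger_gap: 0.147
gripper_force: 59.9
```

>>> send_rows(plan=[[0,-40,0,0,5],[0,-70,0,0,5],[0,-70,10,0,5],[0,-70,40,0,5],[0,-70,70,0,5],[0,-70,100,0,5],[0,-70,120,0,5],[0,-70,120,0,5]])

```text
time: 16.87
tcp_pos: [0.404, -0.3684, 0.3102]
tool_rot: [0.002, -3.135, -0.01]
force: [-0.0, 0.5, -3.4]
finger_gap: 0.151
gripper_force: 59.9
```

```bash
python3 - <<'E'
from h import *
im=save('wrist','w7.png')
o=r.observe(); print(o['time'],o['tcp_pos'],o['force'],R.from_rotvec(o['tool_rot']).as_matrix().round(3))
for n,z in [('mark_1',.165),('station',0),('lamp',.165),('hook_a',.165),('drip_tray',0)]:
  print(n,[(np.round(d['position'],1).tolist(),round(float(d['p']),2),np.round(atz(*ray(im,d['position'],True),z)*1000).tolist()) for d in r.tip_of(n,'wrist')])
E
```

```text
16.9167 [ 0.40474539 -0.3690746   0.31320874] [-0.58410442  0.53728074 -1.83501751] [[-1.    -0.002 -0.004]
 [-0.002  1.     0.003]
 [ 0.004  0.003 -1.   ]]
mark_1 [([507.6, 263.4], 0.71, [505.0, -137.0, 165.0]), ([410.7, 269.5], 0.66, [504.0, -269.0, 165.0]), ([465.0, 268.3], 0.6, [506.0, -199.0, 165.0])]
station []
lamp [([466.7, 265.5], 0.58, [503.0, -198.0, 165.0])]
hook_a [([566.3, 339.9], 0.76, [682.0, 62.0, 165.0]), ([544.4, 341.9], 0.66, [670.0, 0.0, 165.0]), ([323.8, 221.9], 0.6, [445.0, -367.0, 165.0])]
drip_tray [([315.3, 216.1], 0.92, [500.0, -380.0, 0.0])]
```

View pics/w7.png

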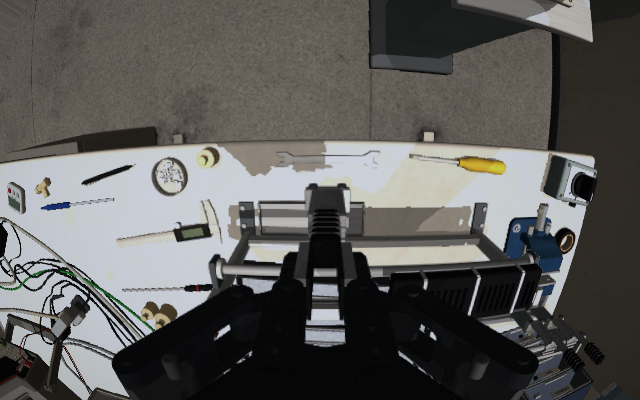

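>>> send_rows(plan=[[0,0,15,0,5],[0,0,27,0,5],[-30,0,27,0,5],[-60,0,27,0,5],[-72,0,27,0,5],[-76,0,27,0,5],[-76,0,37,0,5],[-76,0,45,0,5]])

```text
time: 17.83
tcp_pos: [0.4824, -0.3702, 0.2711]
tool_rot: [-0.003, 3.14, -0.003]
force: [-0.8, -0.6, -1.9]
finger_gap: 0.145
gripper_force: 59.9
```

>>> send_rows(plan=[[0,0,5,0,5],[0,0,9,0,5],[0,0,12,0,5],[0,0,14,0,5],[0,0,14,0,5]])

```text
time: 18.25
tcp_pos: [0.4813, -0.3698, 0.256]
tool_rot: [0.002, -3.141, -0.0]
force: [0.1, -0.0, -2.2]
finger_gap: 0.145
gripper_force: 59.9
```

>>> send_rows(plan=[[0,0,3,0,5],[0,0,5,0,5],[0,0,5,0,5]])

```text
time: 18.5
tcp_pos: [0.4816, -0.3697, 0.2508]
tool_rot: [0.002, -3.141, -0.0]
force: [-0.4, -0.4, -1.2]
finger_gap: 0.141
gripper_force: 59.9
```

>>> send_rows(plan=[[0,25,0,0,5],[0,60,0,0,5],[0,95,0,0,5],[0,130,0,0,5],[0,165,0,0,5],[0,200,0,0,5],[0,220,0,0,5],[0,230,0,0,5]])

```text
time: 19.17
tcp_pos: [0.4813, -0.1371, 0.2518]
tool_rot: [-0.008, 3.141, 0.001]
force: [0.7, 0.3, -2.3]
finger_gap: 0.149
gripper_force: 59.9
```

```bash
python3 - <<'E'
from h import *
im=save('wrist','w8.png')
o=r.observe(); print(o['time'],o['tcp_pos'],o['force'],R.from_rotvec(o['tool_rot']).as_matrix().round(3))
for n,z in [('mark_1',.165),('lamp',.165),('hook_a',.165)]:
  print(n,[(np.round(d['position'],1).tolist(),round(float(d['p']),2),np.round(atz(*ray(im,d['position'],True),z)*1000,1).tolist()) for d in r.tip_of(n,'wrist')])
q=cv2.resize(im['pixels'][170:320,200:400],None,fx=4,fy=4,interpolation=cv2.INTER_CUBIC); cv2.imwrite('pics/w8c.png',q[:,:,::-1])
E
```

```text
19.2167 [ 0.48142723 -0.13678529  0.25174923] [-0.30575409  0.75962033 -1.07437103] [[-1.    -0.005  0.001]
 [-0.005  1.     0.001]
 [-0.001  0.001 -1.   ]]
mark_1 [([246.1, 224.3], 0.89, [502.6, -201.9, 165.0]), ([316.8, 228.9], 0.87, [505.9, -142.2, 165.0]), ([180.5, 224.8], 0.7, [504.8, -264.3, 165.0])]
lamp [([247.0, 225.5], 0.68, [503.7, -201.2, 165.0])]
hook_a [([326.4, 226.6], 0.83, [503.8, -134.2, 165.0])]
```

View pics/w8c.png

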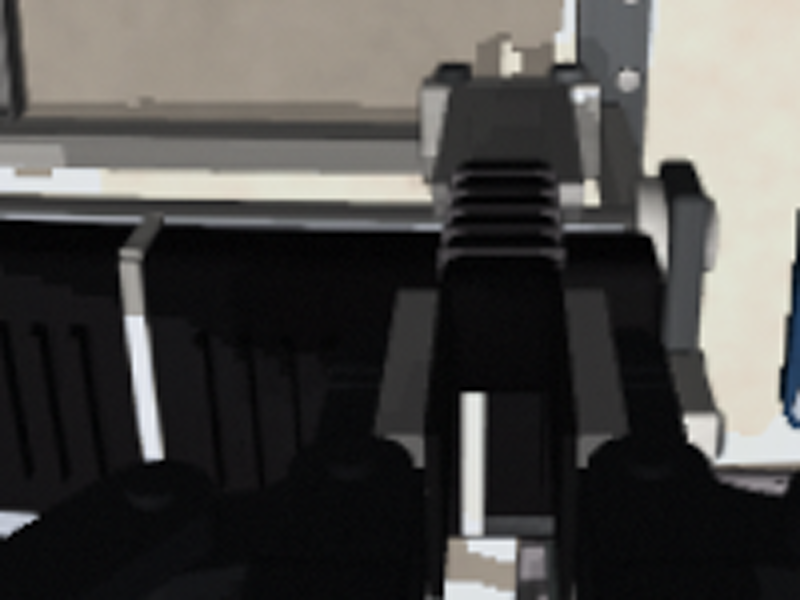

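The crop shows the left-most rib between the fingers at crop (472,460), slightly right-hand-side of the hanger's centre line at column 503. I compute the offset.

```bash
python3 - <<'E'
from h import *
im=r.get_image('wrist')
print(r.observe()['tcp_pos'],im['origin'])
for px in [(200+472/4,170+430/4),(200+472/4,170+500/4),(200+133/4,170+275/4),(200+145/4,170+400/4),(200+503/4,170+350/4)]:
  print(px,np.round(atz(*ray(im,px,True),.208)*1000,1))
# rail edge yaw, all rails via w8
E
```

```text
[ 0.48158023 -0.14099321  0.251258  ] [ 0.40399365 -0.13914582  0.40074931]
(318.0, 277.5) [ 526.3 -144.1  208. ]
(318.0, 295.0) [ 542.2 -144.2  208. ]
(233.25, 238.75) [ 495.9 -204.   208. ]
(236.25, 270.0) [ 521.7 -204.9  208. ]
(325.75, 257.5) [ 509.5 -138.5  208. ]
```

>>> send_rows(plan=[[0,-3,0,0,5],[0,-5.5,0,0,5],[0,-5.5,0,0,5],[0,-5.5,0,0,5]])

```text
time: 19.75
tcp_pos: [0.4813, -0.1463, 0.2511]
tool_rot: [-0.0, -3.141, 0.0]
force: [0.3, -0.3, -1.3]
finger_gap: 0.149
gripper_force: 59.9
```

```bash
cat >> h.py <<'E'
def rib():
    im=r.get_image('wrist'); o=r.observe(); p=im['pixels'].astype(int)
    g=p[270:300,305:345].mean((0,2)); g=g-np.median(g)
    c=(g.clip(20,None)-20); col=305+(c*np.arange(40)).sum()/c.sum()
    print('t',o['time'],'tcp',o['tcp_pos'].round(4),'F',o['force'].round(1),'rib col',col,'peak',g.max())
    print('dy rib-hanger mm', [np.round((atz(*ray(im,(col,285),True),.208)-atz(*ray(im,(325.5,257),True),.235))[1]*1000,1)])
    for n in ['mark_1','hook_a']:
        print(n,[(round(float(d['p']),2),np.round(atz(*ray(im,d['position'],True),.165)*1000,1)[:2].tolist()) for d in r.tip_of(n,'wrist') if d['p']>.4])
    return im
E
python3 -c "
from h import *
rib()"
```

```text
t 19.8 tcp [ 0.4813 -0.146   0.2511] F [ 0.1 -0.5 -1.9] rib col 330.1201776665022 peak 206.74444444444444
dy rib-hanger mm [np.float64(3.5)]
mark_1 [(0.83, [505.8, -264.0]), (0.76, [502.1, -200.8]), (0.7, [505.7, -139.8])]
hook_a [(0.72, [503.3, -143.3])]
```

>>> send_rows(plan=[[0,3.5,0,0,5],[0,3.5,1,0,5],[0,3.5,2,0,5],[0,3.5,2.5,0,5],[0,3.5,2.5,0,5]])

```text
time: 20.32
tcp_pos: [0.4816, -0.1416, 0.2491]
tool_rot: [-0.003, 3.141, -0.0]
force: [-0.1, 0.8, 0.6]
finger_gap: 0.142
gripper_force: 60.2
```

```bash
python3 -c "
from h import *
rib()"
```

```text
t 20.3667 tcp [ 0.4816 -0.1416  0.2491] F [-0.2  0.2  0.8] rib col 323.5727484970525 peak 205.93888888888887
dy rib-hanger mm [np.float64(-1.2)]
mark_1 [(0.91, [506.6, -201.7]), (0.56, [505.1, -265.0])]
hook_a [(0.61, [504.5, -140.0])]
```

>>> send_rows(plan=[[0,-1,-1,0,5],[0,-1,0.5,0,5],[0,-1,0.5,0,30],[0,-1,0.5,0,40],[0,-1,0,0,40],[0,-1,-15,0,40],[0,-1,-50,0,40],[0,-1,-85,0,40]])

```text
time: 21.13
tcp_pos: [0.4801, -0.1425, 0.3331]
tool_rot: [0.002, -3.137, -0.002]
force: [0.7, -0.7, 0.1]
finger_gap: 0.467
gripper_force: 0.0
```

```bash
cat >> h.py <<'E'
def look(*ns):
    im=r.get_image('wrist'); o=r.observe()
    print('t',o['time'],'tcp',o['tcp_pos'].round(4),'F',o['force'].round(1),'gap',o['finger_gap'])
    for n,z in ns:
        print(n,[(round(float(d['p']),2),np.round(atz(*ray(im,d['position'],True),z)*1000,1)[:2].tolist()) for d in r.tip_of(n,'wrist') if d['p']>.3])
    return im
E
python3 -c "
from h import *
look(('mark_1',.165),('hook_a',.165),('hook_a',.145),('hook_old',.145))"
```

```text
t 21.1833 tcp [ 0.4831 -0.1434  0.3417] F [ 2.1 -1.   5.6] gap 0.4730322038977319
mark_1 [(0.94, [504.7, -199.9]), (0.87, [508.3, -265.3]), (0.67, [504.8, -142.1]), (0.67, [406.8, -145.4])]
hook_a [(0.88, [506.3, -141.3]), (0.61, [407.8, -147.0]), (0.58, [699.4, 84.6]), (0.55, [682.8, 20.6]), (0.5, [608.6, 29.9])]
hook_a [(0.88, [512.8, -141.3]), (0.61, [408.1, -147.4]), (0.58, [718.0, 98.8]), (0.55, [700.3, 30.8]), (0.5, [621.5, 40.6])]
hook_old [(0.69, [700.6, -97.3])]
```

>>> send_rows(plan=[[-20,25,0,0,40],[-45,50,0,0,40],[-72,75,0,0.7,40],[-100,100,0,1.4,40],[-128,125,0,2,40],[-156,150,0,2.7,40],[-184,170,0,2.7,40],[-202,178,0,2.7,40]])

```text
time: 22.05
tcp_pos: [0.6842, 0.0391, 0.3301]
tool_rot: [-0.066, -3.136, -0.001]
force: [0.3, -0.3, 0.1]
finger_gap: 0.471
gripper_force: 0.0
```

>>> send_rows(plan=[[0,0,0,0,40],[0,0,0,0,40]])

```text
time: 22.22
tcp_pos: [0.6833, 0.0363, 0.3291]
tool_rot: [-0.069, -3.134, 0.001]
force: [0.2, 0.4, 0.1]
finger_gap: 0.466
gripper_force: 0.0
```

```bash
python3 -c "
from h import *
look(('hook_a',.145),('hook_old',.145),('stand_bar',.145))"
```

```text
t 22.2667 tcp [0.6827 0.0355 0.3309] F [-0.1  0.1  0.6] gap 0.46652287410066234
hook_a [(0.58, [705.8, 37.1]), (0.55, [707.2, 91.5])]
hook_old [(0.69, [699.0, -91.0])]
stand_bar [(0.71, [701.6, 6.0])]
```

>>> send_rows(plan=[[0,0.5,30,0,40],[0,0.5,65,0,40],[0,0.5,92,0,40],[0,0.5,99,0,40],[0,0.5,99,0,5],[0,0.5,99,0,5],[0,0.5,99,0,5],[0,0.5,99,0,5]])

```text
time: 23.08
tcp_pos: [0.6844, 0.036, 0.2379]
tool_rot: [0.072, 3.135, 0.001]
force: [-0.1, 0.1, 0.5]
finger_gap: 0.06
gripper_force: 0.0
```

>>> send_rows(plan=[[0,0,-10,0,5],[0,0,-25,0,5],[0,0,-35,0,5],[0,0,-36,0,5],[15,0,-36,0,5],[30,0,-36,0,5],[36,0,-36,0,5],[36,0,-55,0,5]])

```text
time: 23.75
tcp_pos: [0.6438, 0.0377, 0.2859]
tool_rot: [-0.071, -3.132, 0.001]
force: [0.1, -0.2, -0.9]
finger_gap: 0.062
gripper_force: 0.0
```

The grip missed. I rise and look.

>>> send_rows(plan=[[0,0,-30,0,5],[20,0,-60,0,5],[40,0,-100,0,5],[40,0,-100,0,40],[40,0,-100,0,40]])

```text
time: 24.17
tcp_pos: [0.6078, 0.0397, 0.3946]
tool_rot: [0.071, 3.131, 0.001]
force: [-0.7, -0.0, 0.7]
finger_gap: 0.329
gripper_force: 0.0
```

```bash
python3 -c "
from h import *
im=look(('hook_a',.145),('hook_old',.145),('stand_bar',.145),('hanger_a',.02))
cv2.imwrite('pics/w9.png',im['pixels'][:,:,::-1])"
```

```text
t 24.2167 tcp [0.6078 0.0396 0.3917] F [-0.1  0.5 -0.6] gap 0.42211512776176124
hook_a [(0.6, [707.3, 96.9]), (0.6, [652.4, -62.6]), (0.58, [504.8, -150.6]), (0.5, [442.1, -95.9])]
hook_old [(0.7, [695.0, -94.4])]
stand_bar [(0.71, [702.3, 1.2])]
hanger_a [(0.82, [505.0, -145.5]), (0.74, [710.6, 37.6]), (0.55, [703.6, 99.7])]
```

View pics/w9.png

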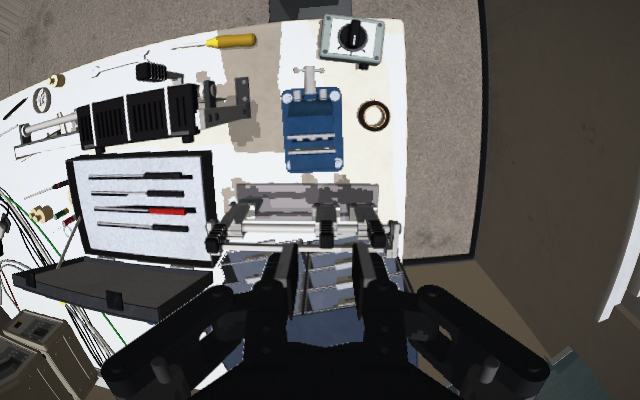

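```bash
python3 -c "
from h import *
im=look(('hook_a',.145))
for px in [(213,243),(325,240),(378,236)]:
    print(px,[np.round(atz(*ray(im,px,True),z)*1000,1).tolist() for z in (.16,.2,.236)])
th=-np.deg2rad(2.7); Rz=np.array([[np.cos(th),-np.sin(th),0],[np.sin(th),np.cos(th),0],[0,0,1]])
for y in (-96,32,96):
    print(y,proj(im,np.array([[703,4,145]])/1e3+(Rz@np.array([[-24,y,47],[-24,y,93]]).T/1e3).T,True).round(0).tolist())
q=cv2.resize(im['pixels'][170:320,190:410],None,fx=3.6,fy=3.6,interpolation=cv2.INTER_CUBIC); cv2.imwrite('pics/w9c.png',q[:,:,::-1])
for n in ('hook_a','hook_old'):
  s=r.get_image('scene'); print(n,[(round(float(d['p']),2),np.round(atz(*ray(s,d['position']),.145)*1000).tolist()) for d in r.tip_of(n,'scene')])
"
```

```text
t 24.4667 tcp [0.6072 0.0394 0.3876] F [-0.4  0.1  0.6] gap 0.4664269894799445
hook_a [(0.85, [705.5, 37.0]), (0.83, [710.6, 96.2]), (0.77, [503.3, -152.9])]
(213, 243) [[708.3, -122.0, 160.0], [689.4, -104.4, 200.0], [672.4, -88.5, 236.0]]
(325, 240) [[707.8, 36.5, 160.0], [688.9, 37.4, 200.0], [672.0, 38.1, 236.0]]
(378, 236) [[705.6, 108.2, 160.0], [687.0, 101.4, 200.0], [670.3, 95.3, 236.0]]
-96 [[223.0, 230.0], [211.0, 245.0]]
32 [[324.0, 231.0], [324.0, 248.0]]
96 [[377.0, 231.0], [383.0, 248.0]]
hook_a [(0.8, [731.0, 117.0, 145.0]), (0.73, [544.0, -118.0, 145.0]), (0.64, [712.0, 37.0, 145.0]), (0.47, [546.0, -260.0, 145.0])]
hook_old [(0.66, [729.0, -82.0, 145.0])]
```

View pics/w9c.png

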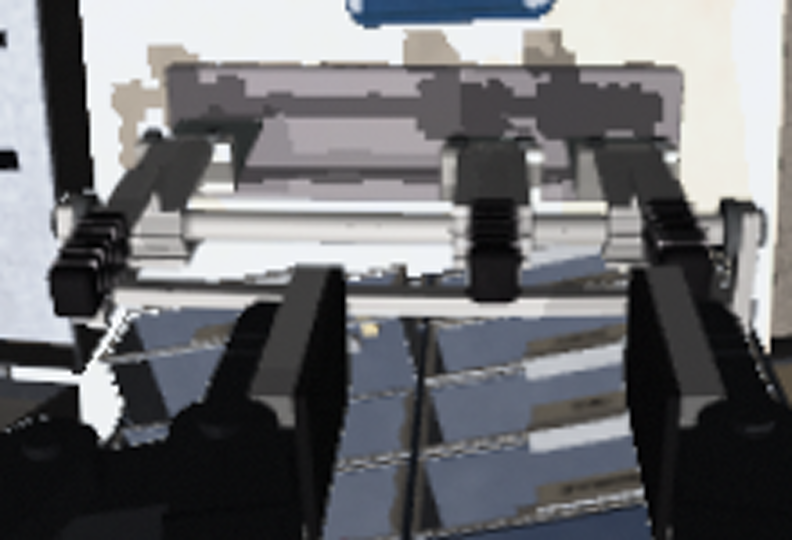

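>>> send_rows(plan=[[-35,0,20,0,45],[-72,0,55,0,45],[-72,0,90,0,45],[-72,0,125,0,45],[-72,0,150,0,45],[-72,0,159,0,45],[-72,0,159,0,45],[-72,0,159,0,45]])

```text
time: 25.38
tcp_pos: [0.6794, 0.0362, 0.232]
tool_rot: [0.072, 3.14, 0.0]
force: [0.6, 0.5, 0.3]
finger_gap: 0.526
gripper_force: 0.0
```

```bash
python3 -c "
from h import *
im=look(('hook_a',.145))
for n in ['hanger_a','hook_a']:
  print([(np.round(d['bbox']).tolist(),round(float(d['p']),2)) for d in r.trace(n,'wrist')])
g=im['pixels'].mean(2).astype(int)
for row in (225,235,245,255,265,275,285): print(row,g[row,280:372:3].tolist())
"
```

```text
t 25.4333 tcp [0.6801 0.0363 0.2335] F [0.1 0.6 0.4] gap 0.5285436666587205
hook_a [(0.66, [709.3, 94.5]), (0.57, [702.5, 39.1])]
[([326.0, 230.0, 44.0, 79.0], 0.96), ([406.0, 228.0, 91.0, 77.0], 0.81), ([139.0, 23.0, 33.0, 21.0], 0.65)]
[([326.0, 228.0, 51.0, 81.0], 0.65), ([403.0, 231.0, 93.0, 79.0], 0.61)]
225 [74, 74, 74, 73, 73, 74, 73, 73, 74, 72, 95, 94, 61, 37, 30, 43, 42, 43, 43, 47, 58, 160, 133, 117, 115, 115, 116, 116, 117, 116, 117]
235 [182, 182, 180, 179, 180, 180, 180, 179, 176, 173, 150, 87, 58, 44, 40, 40, 39, 51, 50, 49, 52, 76, 179, 179, 179, 179, 180, 179, 179, 180, 180]
245 [144, 196, 210, 78, 236, 243, 242, 243, 243, 243, 180, 98, 8, 11, 12, 11, 12, 12, 11, 10, 11, 50, 117, 107, 109, 108, 108, 109, 110, 110, 63]
255 [8, 62, 60, 57, 54, 71, 63, 57, 58, 60, 76, 55, 10, 12, 13, 12, 14, 12, 12, 11, 9, 36, 63, 56, 58, 58, 56, 56, 56, 56, 8]
265 [7, 211, 213, 214, 213, 213, 213, 213, 213, 213, 213, 213, 10, 12, 11, 12, 12, 12, 12, 11, 10, 138, 186, 187, 186, 188, 188, 188, 189, 157, 9]
275 [9, 95, 102, 109, 38, 41, 35, 62, 62, 111, 111, 112, 112, 109, 108, 106, 106, 108, 107, 107, 107, 106, 103, 98, 95, 85, 76, 45, 55, 103, 8]
285 [19, 105, 103, 101, 100, 39, 23, 71, 32, 52, 112, 111, 109, 108, 108, 105, 106, 106, 102, 99, 79, 69, 99, 132, 158, 183, 201, 198, 197, 196, 8]
```

>>> send_rows(plan=[[2,0.5,3,0,45],[2,0.5,4,0,30],[2,0.5,4,0,5],[2,0.5,4,0,5],[2,0.5,4,0,5],[2,0.5,4,0,5]])

```text
time: 26.08
tcp_pos: [0.6772, 0.037, 0.2272]
tool_rot: [0.071, 3.14, 0.0]
force: [-1.0, 1.2, 1.7]
finger_gap: 0.153
gripper_force: 58.7
```

>>> send_rows(plan=[[0,0,-10,0,5],[0,0,-25,0,5],[0,0,-35,0,5],[0,0,-36,0,5],[15,0,-36,0,5],[30,0,-36,0,5],[36,0,-36,0,5],[36,0,-55,0,5]])

```text
time: 26.75
tcp_pos: [0.6372, 0.0383, 0.2764]
tool_rot: [-0.071, -3.129, 0.002]
force: [0.3, -0.1, -3.4]
finger_gap: 0.155
gripper_force: 58.7
```

>>> send_rows(plan=[[0,0,-35,0,5],[0,0,-75,0,5],[0,0,-115,0,5],[0,0,-150,0,5],[40,0,-152,-1,5],[80,0,-152,-2,5],[120,0,-152,-2.7,5],[160,0,-152,-2.7,5]])

```text
time: 27.42
tcp_pos: [0.486, 0.0457, 0.4313]
tool_rot: [0.003, -3.139, 0.0]
force: [-1.1, -0.1, -0.1]
finger_gap: 0.155
gripper_force: 58.8
```

>>> send_rows(plan=[[40,-10,0,0,5],[75,-40,0,0,5],[80,-80,0,0,5],[80,-120,0,0,5],[80,-160,0,0,5],[80,-200,0,0,5],[80,-240,0,0,5],[80,-280,0,0,5]])

```text
time: 28.08
tcp_pos: [0.4053, -0.2366, 0.4336]
tool_rot: [-0.002, 3.141, -0.0]
force: [0.8, -0.0, -1.9]
finger_gap: 0.153
gripper_force: 58.8
```

>>> send_rows(plan=[[0,-40,0,0,5],[0,-80,0,0,5],[0,-120,10,0,5],[0,-135,40,0,5],[0,-135,75,0,5],[0,-135,110,0,5],[0,-135,140,0,5],[0,-135,140,0,5]])

```text
time: 28.75
tcp_pos: [0.4021, -0.3665, 0.2847]
tool_rot: [0.002, -3.128, -0.018]
force: [-1.2, 1.5, -3.5]
finger_gap: 0.154
gripper_force: 58.8
```

```bash
python3 -c "
from h import *
im=look(('hook_a',.165),('mark_1',.165))
print(R.from_rotvec(r.observe()['tool_rot']).as_matrix().round(3))
"
```

```text
t 28.8 tcp [ 0.4036 -0.3677  0.2892] F [-0.6 -0.5 -0.3] gap 0.15968314310783313
hook_a [(0.75, [677.7, 54.1]), (0.59, [503.9, -141.3]), (0.58, [438.7, -362.6])]
mark_1 [(0.93, [504.9, -199.8]), (0.71, [506.6, -140.4]), (0.59, [505.0, -263.8])]
[[-1.    -0.002  0.002]
 [-0.002  1.    -0.002]
 [-0.002 -0.002 -1.   ]]
```

>>> send_rows(plan=[[0,0,4,0,5],[-30,0,4,0,5],[-60,0,4,0,5],[-70,0,4,0,5],[-73,0,4,0,5],[-73,0,4,0,5],[-73,0,14,0,5],[-73,0,22,0,5]])

```text
time: 29.57
tcp_pos: [0.4791, -0.3701, 0.2732]
tool_rot: [-0.002, 3.139, -0.004]
force: [-0.6, -0.1, -3.1]
finger_gap: 0.156
gripper_force: 59.4
```

>>> send_rows(plan=[[0,0,5,0,5],[0,0,10,0,5],[0,0,14,0,5],[0,0,14,0,5]])

```text
time: 29.9
tcp_pos: [0.4784, -0.3693, 0.2569]
tool_rot: [0.002, -3.14, -0.001]
force: [0.2, 0.6, -2.2]
finger_gap: 0.156
gripper_force: 59.4
```

>>> send_rows(plan=[[2,0,4,0,5],[2,0,7,0,5],[2,0,7,0,5]])

```text
time: 30.15
tcp_pos: [0.4767, -0.3693, 0.2501]
tool_rot: [0.002, -3.141, -0.001]
force: [0.2, 0.2, -1.7]
finger_gap: 0.156
gripper_force: 59.4
```

>>> send_rows(plan=[[0,25,1,0,5],[0,60,1,0,5],[0,95,1,0,5],[0,125,1,0,5],[0,150,1,0,5],[0,162,1,0,5],[0,165,1,0,5],[0,165,1,0,5]])

```text
time: 30.82
tcp_pos: [0.4771, -0.2043, 0.2501]
tool_rot: [-0.005, 3.141, -0.001]
force: [0.7, -0.3, -1.9]
finger_gap: 0.157
gripper_force: 59.4
```

>>> send_rows(plan=[[0,0,0,0,5],[0,0,0,0,5]])

```text
time: 30.98
tcp_pos: [0.4769, -0.2058, 0.2497]
tool_rot: [-0.0, 3.141, -0.001]
force: [-0.4, 0.5, -1.8]
finger_gap: 0.158
gripper_force: 59.4
```

```bash
python3 -c "
from h import *
rib()"
```

```text
t 31.0333 tcp [ 0.4768 -0.2058  0.2495] F [ 0.1 -0.4 -1.8] rib col 327.0876529744519 peak 145.9388888888889
dy rib-hanger mm [np.float64(1.3)]
mark_1 [(0.69, [504.9, -200.6]), (0.69, [588.4, -16.1]), (0.57, [503.7, -137.6])]
hook_a [(0.72, [400.1, -399.6]), (0.66, [685.5, 75.4]), (0.57, [501.8, -205.6])]
```

>>> send_rows(plan=[[0,1.5,1,0,5],[0,1.5,2.5,0,5],[0,1.5,3.5,0,5],[0,1.5,3.5,0,5]])

```text
time: 31.47
tcp_pos: [0.477, -0.2032, 0.247]
tool_rot: [-0.002, 3.14, -0.001]
force: [-1.4, -0.2, 3.4]
finger_gap: 0.159
gripper_force: 60.0
```

```bash
python3 -c "
from h import *
rib()"
```

```text
t 31.5167 tcp [ 0.477  -0.2032  0.247 ] F [-0.8 -0.7  3.7] rib col 323.5302420051858 peak 145.42777777777778
dy rib-hanger mm [np.float64(-1.3)]
mark_1 [(0.91, [504.8, -263.5]), (0.71, [506.8, -140.1])]
hook_a [(0.91, [503.9, -140.3]), (0.89, [686.1, 72.8]), (0.75, [504.2, -204.9])]
```

>>> send_rows(plan=[[0,-0.5,-1.5,0,5],[0,-0.7,-1,0,5],[0,-0.7,-0.5,0,30],[0,-0.7,-0.5,0,40],[0,-0.7,-1,0,40],[0,-0.7,-15,0,40],[0,-0.7,-50,0,40],[0,-0.7,-85,0,40]])

```text
time: 32.28
tcp_pos: [0.4757, -0.2031, 0.3306]
tool_rot: [0.003, -3.137, -0.003]
force: [1.8, -1.2, 0.6]
finger_gap: 0.47
gripper_force: 0.0
```

>>> send_rows(plan=[[0,0,0,0,40],[0,0,0,0,40]])

```text
time: 32.45
tcp_pos: [0.4781, -0.2042, 0.3336]
tool_rot: [-0.003, 3.136, -0.003]
force: [-0.4, -0.1, -0.9]
finger_gap: 0.472
gripper_force: 0.0
```

```bash
python3 -c "
from h import *
im=look(('mark_1',.165),('lamp',.165),('hook_a',.165),('hanger_a',.04))
for n in ['hook_a','hanger_a']:
  print([(np.round(d['bbox']).tolist(),round(float(d['p']),2)) for d in r.trace(n,'wrist')])
cv2.imwrite('pics/w10.png',im['pixels'][:,:,::-1])"
```

```text
t 32.5 tcp [ 0.4772 -0.2038  0.3317] F [-0.2 -0.5 -0.9] gap 0.4729063739607448
mark_1 [(0.95, [505.0, -267.6]), (0.9, [504.0, -141.5]), (0.65, [502.3, -203.7])]
lamp [(0.9, [505.1, -199.3])]
hook_a [(0.81, [693.7, 80.7]), (0.8, [508.4, -139.5]), (0.65, [504.3, -203.9]), (0.38, [473.8, -200.8])]
hanger_a [(0.95, [507.4, -137.4]), (0.68, [692.5, 91.0]), (0.66, [507.4, -197.9])]
[([328.0, 192.0, 40.0, 40.0], 0.76), ([383.0, 196.0, 62.0, 43.0], 0.69), ([510.0, 314.0, 76.0, 65.0], 0.68)]
[([385.0, 196.0, 60.0, 46.0], 0.75), ([512.0, 311.0, 80.0, 64.0], 0.58), ([328.0, 194.0, 36.0, 38.0], 0.56), ([218.0, 167.0, 98.0, 37.0], 0.24)]
```

>>> send_rows(plan=[[-20,30,0,0,45],[-45,62,0,0,45],[-70,94,0,0.7,45],[-95,126,0,1.4,45],[-120,158,0,2,45],[-145,190,0,2.7,45],[-170,222,0,2.7,45],[-190,254,0,2.7,45]])

```text
time: 33.47
tcp_pos: [0.6674, 0.0524, 0.33]
tool_rot: [-0.071, -3.14, 0.0]
force: [0.7, -0.6, 0.4]
finger_gap: 0.526
gripper_force: 0.0
```

>>> send_rows(plan=[[-6,35,0,0,45],[-12,47,0,0,45],[-12,47,0,0,45],[-12,47,0,0,45]])

```text
time: 33.8
tcp_pos: [0.6806, 0.0979, 0.3295]
tool_rot: [-0.069, -3.139, 0.001]
force: [-0.1, -0.0, -0.5]
finger_gap: 0.53
gripper_force: 0.0
```

```bash
python3 -c "
from h import *
im=look(('hook_a',.145),('hanger_a',.02))
for n in ['hook_a','hanger_a']:
  print([(np.round(d['bbox']).tolist(),round(float(d['p']),2)) for d in r.trace(n,'wrist')])
th=-np.deg2rad(2.7); Rz=np.array([[np.cos(th),-np.sin(th),0],[np.sin(th),np.cos(th),0],[0,0,1]])
print(proj(im,np.array([[703,4,145]])/1e3+(Rz@np.array([[-24,96,47],[-15,96,93],[-33,96,93]]).T/1e3).T,True).round(0).tolist())
g=im['pixels'].mean(2).astype(int)
for row in range(165,215,5): print(row,g[row,295:360:3].tolist())
"
```

```text
t 33.85 tcp [0.6804 0.0967 0.3303] F [-0.8 -0.  -0. ] gap 0.5252301278196352
hook_a [(0.65, [495.1, -158.3]), (0.56, [710.2, 94.8])]
hanger_a [(0.91, [707.3, 101.3]), (0.59, [504.2, -148.9])]
[([52.0, 30.0, 62.0, 23.0], 0.93), ([115.0, 32.0, 122.0, 62.0], 0.77), ([322.0, 192.0, 34.0, 42.0], 0.64)]
[([327.0, 193.0, 32.0, 35.0], 0.74), ([115.0, 33.0, 114.0, 62.0], 0.63), ([53.0, 34.0, 58.0, 18.0], 0.62)]
[[327.0, 188.0], [327.0, 213.0], [327.0, 192.0]]
165 [94, 94, 94, 94, 94, 93, 94, 94, 93, 95, 94, 74, 70, 70, 69, 70, 151, 154, 206, 235, 234, 234]
170 [115, 116, 94, 93, 94, 89, 80, 84, 69, 70, 88, 86, 68, 61, 65, 70, 150, 152, 204, 234, 233, 234]
175 [173, 173, 125, 95, 97, 118, 52, 51, 52, 51, 51, 49, 49, 65, 158, 154, 150, 152, 236, 235, 234, 236]
180 [172, 172, 172, 173, 157, 183, 57, 55, 18, 22, 19, 17, 49, 51, 123, 139, 148, 149, 235, 235, 235, 233]
185 [148, 146, 147, 147, 133, 146, 57, 35, 20, 19, 19, 17, 43, 52, 99, 127, 149, 146, 234, 233, 234, 234]
190 [83, 82, 83, 82, 90, 194, 225, 40, 13, 14, 14, 14, 41, 202, 202, 217, 53, 58, 231, 45, 53, 51]
195 [196, 195, 196, 195, 195, 201, 202, 11, 13, 14, 12, 11, 10, 171, 167, 161, 161, 160, 159, 62, 79, 153]
200 [205, 206, 206, 206, 206, 204, 201, 12, 14, 13, 12, 10, 9, 172, 164, 184, 185, 185, 186, 77, 97, 175]
205 [236, 234, 234, 234, 234, 217, 170, 11, 13, 13, 10, 12, 10, 166, 207, 235, 216, 50, 51, 58, 76, 193]
210 [241, 241, 241, 241, 240, 229, 144, 40, 11, 9, 10, 9, 80, 198, 135, 115, 139, 45, 50, 86, 98, 196]
```

>>> send_rows(plan=[[-2,0,30,0,45],[-2,0,65,0,45],[-2,0,95,0,45],[-2,0,102,0,45],[-2,0,102,0,45],[-2,0,102,0,5],[-2,0,102,0,5],[-2,0,102,0,5]])

```text
time: 34.72
tcp_pos: [0.6841, 0.097, 0.2325]
tool_rot: [0.072, 3.135, 0.002]
force: [-0.9, -0.4, 0.1]
finger_gap: 0.108
gripper_force: 0.0
```

>>> send_rows(plan=[[0,0,0,0,5],[0,0,0,0,5]])

```text
time: 34.88
tcp_pos: [0.6835, 0.0971, 0.2319]
tool_rot: [0.071, 3.137, 0.001]
force: [-1.3, 0.1, 6.9]
finger_gap: 0.059
gripper_force: 3.1
```

>>> send_rows(plan=[[0,0,-1,0,15],[0,0,-1,0,30],[0,0,-1,0,45],[0,0,-10,0,45],[0,0,-50,0,45],[0,0,-85,0,45],[0,0,-95,0,45],[0,0,-95,0,45]])

```text
time: 35.55
tcp_pos: [0.6838, 0.0972, 0.3295]
tool_rot: [0.071, 3.132, 0.002]
force: [0.9, 0.2, 0.2]
finger_gap: 0.526
gripper_force: 0.0
```

```bash
python3 -c "
from h import *
im=look(('hook_a',.145),('hanger_a',.02),('hook_old',.145))
print(R.from_rotvec(r.observe()['tool_rot']).as_matrix().round(3))
for n in ['hook_a','hanger_a']:
  print([(np.round(d['bbox']).tolist(),round(float(d['p']),2)) for d in r.trace(n,'wrist')])
g=im['pixels'].mean(2).astype(int)
for row in range(165,225,5): print(row,g[row,295:360:3].tolist())
"
```

```text
t 35.6 tcp [0.6834 0.0971 0.3268] F [ 0.5  1.3 -0. ] gap 0.5251518730817747
hook_a [(0.92, [497.2, -153.2]), (0.36, [701.0, 5.6])]
hanger_a [(0.91, [502.0, -150.0]), (0.73, [710.3, 102.0])]
hook_old [(0.78, [700.7, -95.6])]
[[-0.999  0.046 -0.003]
 [ 0.046  0.999 -0.   ]
 [ 0.003 -0.001 -1.   ]]
[([323.0, 190.0, 35.0, 41.0], 0.98), ([114.0, 28.0, 119.0, 55.0], 0.72), ([49.0, 27.0, 61.0, 19.0], 0.7)]
[([115.0, 31.0, 116.0, 59.0], 0.97), ([327.0, 185.0, 31.0, 40.0], 0.91), ([50.0, 30.0, 57.0, 19.0], 0.73), ([71.0, 69.0, 109.0, 91.0], 0.34)]
165 [93, 93, 94, 93, 94, 94, 91, 93, 90, 90, 93, 91, 69, 70, 68, 70, 151, 152, 208, 234, 233, 235]
170 [173, 173, 99, 94, 88, 79, 63, 50, 51, 52, 51, 49, 52, 78, 81, 100, 150, 152, 235, 235, 234, 235]
175 [173, 173, 172, 173, 149, 185, 58, 46, 15, 15, 16, 16, 33, 52, 125, 128, 150, 149, 235, 235, 234, 233]
180 [147, 147, 147, 147, 146, 158, 58, 56, 19, 21, 23, 21, 49, 53, 98, 131, 149, 146, 234, 234, 234, 234]
185 [82, 81, 80, 82, 92, 195, 229, 8, 6, 6, 7, 7, 6, 159, 212, 232, 56, 84, 233, 49, 51, 47]
190 [162, 185, 186, 184, 184, 192, 200, 9, 13, 14, 13, 13, 10, 122, 153, 153, 153, 152, 152, 65, 78, 158]
195 [213, 213, 213, 213, 213, 202, 201, 12, 14, 13, 12, 12, 11, 139, 166, 189, 189, 188, 190, 74, 96, 159]
200 [235, 234, 234, 234, 234, 217, 172, 10, 12, 14, 10, 10, 11, 167, 209, 235, 217, 49, 52, 57, 78, 170]
205 [241, 241, 239, 239, 239, 225, 195, 163, 105, 106, 100, 101, 149, 193, 188, 158, 112, 45, 51, 111, 111, 195]
210 [241, 147, 178, 185, 197, 196, 199, 198, 199, 195, 186, 162, 107, 101, 104, 102, 103, 71, 50, 50, 100, 195]
215 [70, 71, 72, 72, 78, 78, 77, 83, 83, 83, 90, 69, 67, 69, 67, 67, 66, 65, 49, 49, 54, 197]
220 [210, 189, 190, 190, 189, 204, 214, 214, 191, 191, 191, 192, 192, 193, 193, 193, 194, 132, 79, 170, 176, 198]
```

>>> send_rows(plan=[[3,0,30,0,45],[3,0,65,0,45],[3,0,90,0,45],[3,0,98,0,45],[3,0,98,0,45],[3,0,98,0,45]])

```text
time: 36.35
tcp_pos: [0.6794, 0.0971, 0.2265]
tool_rot: [-0.072, -3.14, 0.0]
force: [-0.3, 0.5, 0.2]
finger_gap: 0.529
gripper_force: 0.0
```

```bash
python3 -c "
from h import *
im=look(('hook_a',.145))
for n in ['hook_a','hanger_a']:
  print([(np.round(d['bbox']).tolist(),round(float(d['p']),2)) for d in r.trace(n,'wrist')])
g=im['pixels'].mean(2).astype(int)
for row in range(225,295,5): print(row,g[row,280:372:3].tolist())
"
```

```text
t 36.4 tcp [0.6803 0.0972 0.2279] F [0.1 1.2 0.8] gap 0.5232001330399042
hook_a [(0.61, [492.3, -167.4]), (0.56, [708.1, 94.9])]
[([70.0, 27.0, 136.0, 54.0], 0.85), ([323.0, 239.0, 42.0, 84.0], 0.6), ([7.0, 23.0, 14.0, 10.0], 0.42)]
[([71.0, 29.0, 133.0, 55.0], 0.95), ([328.0, 238.0, 42.0, 81.0], 0.83), ([32.0, 32.0, 63.0, 19.0], 0.47)]
225 [239, 238, 238, 238, 238, 237, 237, 237, 233, 60, 56, 29, 8, 7, 6, 6, 6, 7, 14, 60, 59, 143, 230, 42, 49, 51, 232, 127, 36, 40, 42]
230 [60, 60, 59, 59, 59, 59, 59, 58, 58, 85, 78, 8, 5, 6, 4, 6, 5, 5, 6, 51, 159, 131, 75, 75, 76, 75, 75, 55, 51, 64, 53]
235 [92, 93, 93, 94, 93, 93, 94, 110, 108, 91, 69, 6, 6, 6, 5, 7, 5, 7, 5, 42, 168, 160, 172, 172, 167, 164, 173, 168, 60, 79, 75]
240 [179, 166, 126, 181, 181, 181, 181, 181, 160, 178, 61, 6, 6, 6, 6, 6, 6, 5, 6, 23, 177, 175, 183, 184, 183, 182, 182, 175, 65, 89, 91]
245 [137, 238, 238, 192, 187, 194, 195, 194, 193, 169, 53, 8, 4, 4, 4, 5, 4, 5, 7, 28, 122, 141, 100, 100, 72, 49, 49, 32, 68, 83, 30]
250 [49, 124, 111, 92, 113, 107, 100, 101, 103, 78, 6, 7, 8, 8, 7, 6, 7, 8, 7, 6, 47, 114, 101, 1
[... 413 characters left out ...]
8]
270 [8, 197, 208, 208, 209, 208, 209, 209, 209, 209, 7, 8, 11, 11, 11, 11, 11, 10, 10, 7, 182, 182, 182, 183, 183, 90, 40, 49, 45, 35, 7]
275 [7, 94, 103, 104, 101, 101, 102, 101, 103, 102, 88, 9, 11, 10, 10, 12, 9, 12, 9, 34, 103, 102, 102, 102, 105, 104, 49, 178, 181, 124, 7]
280 [6, 101, 100, 97, 97, 91, 83, 80, 52, 50, 68, 43, 45, 81, 84, 83, 76, 86, 101, 100, 92, 79, 67, 92, 136, 186, 64, 178, 179, 129, 9]
285 [19, 101, 81, 84, 82, 80, 77, 72, 69, 67, 66, 67, 79, 98, 118, 149, 195, 153, 117, 85, 70, 83, 87, 98, 82, 90, 119, 183, 187, 125, 7]
290 [61, 72, 76, 87, 130, 183, 183, 191, 192, 189, 187, 187, 187, 187, 188, 189, 191, 192, 98, 98, 97, 99, 98, 100, 98, 99, 99, 100, 98, 99, 69]
```

>>> send_rows(plan=[[0,0,0,0,30],[0,0,0,0,5],[0,0,0,0,5],[0,0,0,0,5],[0,0,0,0,5]])

```text
time: 36.97
tcp_pos: [0.6797, 0.0971, 0.2273]
tool_rot: [0.072, 3.139, 0.0]
force: [-0.6, 0.1, 4.9]
finger_gap: 0.156
gripper_force: 58.7
```

>>> send_rows(plan=[[0,0,-10,0,5],[0,0,-25,0,5],[0,0,-35,0,5],[0,0,-36,0,5],[15,0,-36,0,5],[30,0,-36,0,5],[36,0,-36,0,5],[36,0,-55,0,5]])

```text
time: 37.63
tcp_pos: [0.6395, 0.0985, 0.2757]
tool_rot: [-0.071, -3.129, 0.003]
force: [-0.3, -0.4, -3.1]
finger_gap: 0.154
gripper_force: 58.9
```

>>> send_rows(plan=[[0,0,-35,0,5],[0,0,-75,0,5],[0,0,-115,0,5],[0,0,-150,0,5],[40,0,-152,-1,5],[80,0,-152,-2,5],[120,0,-152,-2.7,5],[160,0,-152,-2.7,5]])

```text
time: 38.3
tcp_pos: [0.4871, 0.106, 0.4311]
tool_rot: [0.003, -3.14, 0.0]
force: [-0.6, 0.7, 0.5]
finger_gap: 0.153
gripper_force: 59.3
```

>>> send_rows(plan=[[40,-10,0,0,5],[75,-40,0,0,5],[80,-80,0,0,5],[80,-120,0,0,5],[80,-160,0,0,5],[80,-200,0,0,5],[80,-240,0,0,5],[80,-280,0,0,5]])

```text
time: 38.97
tcp_pos: [0.4075, -0.1762, 0.4331]
tool_rot: [-0.003, 3.141, -0.0]
force: [1.0, 0.1, -2.2]
finger_gap: 0.154
gripper_force: 59.3
```

>>> send_rows(plan=[[0,-40,0,0,5],[0,-80,0,0,5],[0,-120,0,0,5],[0,-160,30,0,5],[0,-193,60,0,5],[0,-195,100,0,5],[0,-195,140,0,5],[0,-195,143,0,5]])

```text
time: 39.63
tcp_pos: [0.403, -0.366, 0.2791]
tool_rot: [-0.001, -3.126, -0.022]
force: [-1.9, 2.1, -3.4]
finger_gap: 0.153
gripper_force: 59.2
```

>>> send_rows(plan=[[0,0,0,0,5],[0,0,0,0,5]])

```text
time: 39.8
tcp_pos: [0.4091, -0.3696, 0.2921]
tool_rot: [-0.003, 3.14, -0.002]
force: [-0.6, -1.4, 0.6]
finger_gap: 0.152
gripper_force: 59.3
```

>>> send_rows(plan=[[0,0,5,0,5],[-30,0,5,0,5],[-58,0,5,0,5],[-67,0,5,0,5],[-70,0,5,0,5],[-70,0,5,0,5],[-70,0,14,0,5],[-70,0,22,0,5]])

```text
time: 40.47
tcp_pos: [0.4781, -0.3696, 0.2691]
tool_rot: [-0.002, 3.139, -0.003]
force: [0.2, 0.2, -2.0]
finger_gap: 0.151
gripper_force: 59.3
```

>>> send_rows(plan=[[0,0,5,0,5],[0,0,10,0,5],[0,0,14,0,5],[0,0,14,0,5]])

```text
time: 40.8
tcp_pos: [0.4774, -0.3689, 0.2529]
tool_rot: [0.002, -3.14, -0.002]
force: [-0.1, 0.2, -0.9]
finger_gap: 0.155
gripper_force: 59.3
```

Lower 3 more, then slide to mark_1 (TCP y ≈ -0.2665).

>>> send_rows(plan=[[1,0,2,0,5],[1,0,3,0,5],[1,25,3,0,5],[1,60,3,0,5],[1,85,3,0,5],[1,98,3,0,5],[1,102,3,0,5],[1,102,3,0,5]])

```text
time: 41.47
tcp_pos: [0.4775, -0.2668, 0.2518]
tool_rot: [-0.005, 3.141, -0.002]
force: [0.1, 0.5, -1.7]
finger_gap: 0.153
gripper_force: 59.3
```

>>> send_rows(plan=[[0,0,0,0,5],[0,0,0,0,5]])

```text
time: 41.63
tcp_pos: [0.4772, -0.2684, 0.2512]
tool_rot: [-0.001, 3.141, -0.001]
force: [0.7, -0.9, -1.4]
finger_gap: 0.156
gripper_force: 59.3
```

```bash
python3 -c "
from h import *
rib()"
```

```text
t 41.6833 tcp [ 0.4771 -0.2684  0.2511] F [-0.6  0.  -1.2] rib col 327.56760952640917 peak 157.9888888888889
dy rib-hanger mm [np.float64(1.6)]
mark_1 [(0.95, [504.0, -200.2]), (0.93, [506.2, -139.3]), (0.73, [504.4, -266.0])]
hook_a [(0.92, [504.0, -204.6]), (0.69, [505.4, -268.6]), (0.66, [503.1, -198.2]), (0.6, [505.6, -143.3])]
```

>>> send_rows(plan=[[0,1.6,2,0,5],[0,1.6,4,0,5],[0,1.6,4.5,0,5],[0,1.6,4.5,0,5]])

```text
time: 42.12
tcp_pos: [0.477, -0.266, 0.2475]
tool_rot: [-0.002, 3.141, -0.002]
force: [-0.7, -0.3, 3.6]
finger_gap: 0.156
gripper_force: 59.9
```

```bash
python3 -c "
from h import *
rib()"
```

```text
t 42.1667 tcp [ 0.4771 -0.2659  0.2475] F [-1.1  0.4  4.1] rib col 324.58803015870456 peak 159.6
dy rib-hanger mm [np.float64(-0.5)]
mark_1 [(0.7, [503.1, -203.1]), (0.63, [504.8, -139.4]), (0.53, [502.6, -139.4])]
hook_a [(0.8, [507.6, -142.3]), (0.74, [504.9, -265.5]), (0.56, [501.7, -205.2])]
```

Seated and aligned. I release, rise and check.

>>> send_rows(plan=[[0,0,-0.5,0,5],[0,0,-0.5,0,30],[0,0,-0.5,0,40],[0,0,-1,0,40],[0,0,-15,0,40],[0,0,-50,0,40],[0,0,-90,0,40],[0,0,-110,0,40]])

```text
time: 42.93
tcp_pos: [0.4777, -0.2657, 0.3607]
tool_rot: [-0.003, 3.137, -0.003]
force: [0.8, -0.8, 1.3]
finger_gap: 0.463
gripper_force: 0.0
```

>>> send_rows(plan=[[0,30,0,0,40],[0,62,0,0,40],[0,62,0,0,40],[0,62,0,0,40]])

```text
time: 43.27
tcp_pos: [0.4772, -0.2024, 0.3569]
tool_rot: [-0.007, 3.141, -0.0]
force: [0.6, -0.7, -0.7]
finger_gap: 0.466
gripper_force: 0.0
```

```bash
python3 -c "
from h import *
im=look(('mark_1',.165),('hook_a',.165),('hanger_a',.04),('hook_old',.145),('knob_grip',.073),('start_box',0))
# grip columns vs rib columns
print([(np.round(d['bbox'],1).tolist(),round(float(d['p']),2)) for d in r.trace('hook_a','wrist')])
g=im['pixels'].mean(2).astype(int)
for row in (185,190,195): 
  b=np.where(g[row,220:430]<25)[0]+220; print(row,[ (int(s[0]),int(s[-1])) for s in np.split(b,np.where(np.diff(b)>3)[0]+1) if len(s)>3])
for row in (212,220,228):
  b=np.where(g[row,220:430]>150)[0]+220; print(row,[ (int(s[0]),int(s[-1])) for s in np.split(b,np.where(np.diff(b)>2)[0]+1)])
print(im['origin'])
"
```

```text
t 43.3167 tcp [ 0.4771 -0.2032  0.3566] F [ 0.1  0.5 -0.2] gap 0.47039778048065484
mark_1 [(0.83, [505.1, -204.7]), (0.78, [505.2, -140.9]), (0.58, [506.2, -266.9])]
hook_a [(0.85, [505.8, -142.3]), (0.74, [504.0, -205.0]), (0.73, [507.2, -267.5])]
hanger_a [(0.96, [508.0, -136.8]), (0.86, [504.8, -196.7]), (0.83, [503.3, -258.4]), (0.5, [542.0, -195.0])]
hook_old [(0.65, [483.3, -154.9])]
knob_grip [(0.66, [426.3, 92.3])]
start_box [(0.69, [434.6, 89.0])]
[([323.6, 187.9, 35.5, 36.1], 0.95), ([376.3, 187.9, 55.8, 38.3], 0.88), ([268.9, 190.9, 52.8, 39.4], 0.67)]
185 [(247, 259), (263, 268), (318, 329), (379, 383), (389, 399), (408, 413)]
190 [(243, 268), (316, 333), (380, 403)]
195 [(236, 409)]
212 [(224, 234), (263, 266), (322, 324), (381, 383), (416, 420)]
220 [(263, 266), (322, 324), (380, 383), (418, 419)]
228 [(220, 236), (264, 266), (322, 324), (380, 382), (411, 421)]
[ 0.39954946 -0.20128135  0.50629752]
```

All three line up with their marks within about 1.5 mm. Now the knob.

>>> send_rows(plan=[[15,38,0,0,60],[30,76,0,0,60],[45,114,0,0,60],[51,152,0,0,60],[51,190,0,0,60],[51,228,0,0,60],[51,264,10,0,60],[51,295,30,0,60]])

```text
time: 44.33
tcp_pos: [0.4266, 0.0935, 0.3287]
tool_rot: [-0.003, 3.136, 0.002]
force: [1.2, -0.8, 0.8]
finger_gap: 0.7
gripper_force: 0.0
```

>>> send_rows(plan=[[0,0,40,0,60],[0,0,75,0,60],[0,0,77,0,60],[0,0,77,0,60]])

```text
time: 44.67
tcp_pos: [0.4238, 0.0909, 0.2483]
tool_rot: [0.002, -3.136, 0.002]
force: [0.7, 0.4, 0.8]
finger_gap: 0.702
gripper_force: 0.0
```

```bash
cat > k.py <<'E'
from h import *
im=look(('knob_grip',.073),('start_box',0),('hook_a',.165),('hook_old',.145))
o=im['origin']; print(o)
for n,z in (('knob_grip',.086),('start_box',.047)):
    for d in r.trace(n,'wrist')[:1]:
        m=d['pixels'].astype(bool)
        if n=='knob_grip': m&=im['pixels'].mean(2)<60
        v,u=np.nonzero(m); P=np.array([atz(*ray(im,(a,b),True),z)[:2] for a,b in zip(u,v)])*1000
        c,(w,h),a=cv2.minAreaRect(P.astype(np.float32)); print(n,d['p'],d['bbox'],'rect',np.round(c,1),round(w,1),round(h,1),round(a,1))
E
python3 k.py; python3 -c "
from h import *
im=save('wrist','k1.png')"
```

```text
t 44.7167 tcp [0.4259 0.0911 0.2507] F [ 0.4 -0.3  0.9] gap 0.7015107088209712
knob_grip [(0.56, [428.3, 92.1]), (0.44, [476.4, -297.5])]
start_box [(0.64, [429.7, 90.7])]
hook_a [(0.91, [507.3, -142.4]), (0.9, [507.1, -269.6]), (0.51, [453.1, -57.0])]
hook_old [(0.74, [699.8, -99.4])]
[0.34703764 0.09237017 0.3980722 ]
knob_grip 0.56 [322.2, 181.8, 37.2, 42.6] rect [424.4  94.3] 44.0 36.8 26.8
start_box 0.87 [322.8, 173.5, 93.1, 76.8] rect [427.3  93. ] 98.9 80.3 81.0
```

```bash
python3 -c "
from h import *
im=r.get_image('wrist'); g=im['pixels'].mean(2).astype(int)
for row in range(158,206,2): print(row,' '.join('%3d'%x for x in g[row,298:350:2]))
"
```

```text
158 160 161 162 162 163 149  55  37  32  22   8   9   4   4   4   4   5   5  21  36  38  92 190 226 227 226
160 161 161 158 156 155  76  52  48  13  11  10   8   5   7   5   6   4   4   9  14  38  36 174 226 226 226
162 157 159 158 159 122  53  45  13  11   9  12   8   7   9   7   8   7   8   6   9  16  37  54 226 226 226
164 160 159 158 158  62  52  23  12  13  11  10   8   9   9   8   9  12   7   8  12  10  30  38 138 226 226
166 164 163 164 162  47  52  13  14   9   9   9   6   8   9  11  10  10   8  10  10   9   5  38  87 225 225
168 167 166 166 127  50  30  14  14  12  10  10   8   8   9  11   8  10   7   9   9   8   7  29  62 214 226
170 165 166 166 116  49  15  16  16  11  13  11   6  11  10  11  10   9  10  14  14   9   8  57  91 211 225
172 159 159 159 111  47  15  16  15  15   9  10   5   9  10  10  10   9  11  24  23   8   9  55  91 212 226
174 163 163 162 125  51  18  14  15  16  12   8   6  11  12  10  10   7  14  24  24  24  24  56  96 217 226
176 162 162 162 152  94  32  27  27  28  12   5   9  13   9  10   9   9  16  22  23  23  23  60 100 218 227
178 161 159 217 225 
[... 791 characters left out ...]
 104  20  28 203 226 226 226 213 139 226 225 227 226
194 167 170 175 178 182 173 173 176 170  79  22  21 182  68  20  54 217 226 226 226 226 226 226 225 226 226
196 195 167 175 154 161 160 164 168 153 128  45  32 203  54  17  71 189 205 198 210 219 226 226 226 226 226
198 227 228 227 220 220 175 183 150 140 130 124 131 152 126  99 153 154 152 153 155 154 153 139 170 167 205
200 227 228 228 221 220 221 221 220 219 211 201 190 192 190 151 134 131 135 128 133 138 142 147 151 153 153
202 227 228 227 221 221 221 221 220 219 218 217 217 216 214 212 212 213 181  13  26  56  94 104 105 123 129
204 227 227 227 220 220 220 220 219 219 218 217 217 217 216 215 213 215 186  18  15  20  20  15  38 195 210
```

```bash
python3 -c "
from h import *
im=r.get_image('wrist'); g=im['pixels'].mean(2)
P=[]
for row in range(184,197):
    w=np.clip(g[row,318:330]-40,0,None); c=318+(w*np.arange(12)).sum()/w.sum(); P.append(atz(*ray(im,(c,row),True),.086)[:2]*1000)
P=np.array(P); k=np.polyfit(P[:,0],P[:,1],1); print(np.degrees(np.arctan(k[0])),P[0],P[-1])
for px in [(325,197.5),(318.5,194),(329,194)]: print(np.round(atz(*ray(im,px,True),.086)*1000,1))
print(r.observe()['joints'].round(2))
"
```

```text
0.38453902728248857 [433.62292408  91.96253887] [446.83329809  91.82511955]
[448.5  93.   86. ]
[444.6  86.1  86. ]
[444.6  97.2  86. ]
[ 0.21  0.1  -0.1   1.37  0.    0.21]
```

```bash
python3 -c "
from h import *
im=r.get_image('wrist'); g=im['pixels'].mean(2)
P=[];C=[]
for row in range(184,197):
    w=np.clip(g[row,320:327]-40,0,None); c=320+(w*np.arange(7)).sum()/w.sum(); C.append(round(c,1)); P.append(atz(*ray(im,(c,row),True),.086)[:2]*1000)
P=np.array(P); k=np.polyfit(P[:,0],P[:,1],1); print(C,np.degrees(np.arctan(k[0])),P[0],P[-1])
"
```

```text
[np.float64(323.6), np.float64(323.9), np.float64(323.8), np.float64(323.5), np.float64(323.6), np.float64(323.4), np.float64(323.2), np.float64(322.9), np.float64(322.9), np.float64(322.6), np.float64(322.5), np.float64(322.3), np.float64(322.2)] -7.7136156340086846 [433.1685161   91.43106475] [446.36482159  89.99079629]
```

>>> send_rows(plan=[[0,1.5,40,6.5,60],[0,1.5,80,6.5,60],[0,1.5,115,6.5,60],[0,1.5,145,6.5,60],[0,1.5,158,6.5,60],[0,1.5,160,6.5,60],[0,1.5,160,6.5,60],[0,1.5,160,6.5,60]])

```text
time: 45.88
tcp_pos: [0.4265, 0.0931, 0.0907]
tool_rot: [0.176, 3.135, 0.001]
force: [0.2, 0.3, 1.2]
finger_gap: 0.703
gripper_force: 0.0
```

>>> send_rows(plan=[[0,0,0,0,60],[0,0,0,0,35],[0,0,0,0,25],[0,0,0,0,5],[0,0,0,0,5],[0,0,0,0,5]])

```text
time: 46.38
tcp_pos: [0.4256, 0.0929, 0.09]
tool_rot: [0.176, 3.136, 0.0]
force: [-0.7, 0.1, -0.3]
finger_gap: 0.058
gripper_force: 0.0
```

>>> send_rows(plan=[[0,0,0,0,30],[0,0,0,0,45],[0,0,0,0,45],[0,0,5,0,45],[0,0,9,0,45],[0,0,9,0,45]])

```text
time: 46.88
tcp_pos: [0.4246, 0.0927, 0.0796]
tool_rot: [-0.175, -3.135, 0.001]
force: [-0.6, -0.2, -0.2]
finger_gap: 0.528
gripper_force: 0.0
```

>>> send_rows(plan=[[0,0,0,0,30],[0,0,0,0,20],[0,0,0,0,5],[0,0,0,0,5],[0,0,0,0,5]])

```text
time: 47.3
tcp_pos: [0.4256, 0.0929, 0.0808]
tool_rot: [0.176, 3.136, 0.0]
force: [-0.2, 0.2, -0.0]
finger_gap: 0.059
gripper_force: 0.0
```

```bash
python3 -c "
from h import *
im=look(('knob_grip',.073),('start_box',0))
g=im['pixels'].mean(2)
for row in range(190,330,4): print(row,''.join(' .:-=+*#%@'[min(9,int(x/25.6))] for x in g[row,240:410:2]))
print(proj(im,[[.426,.0925,.086],[.447,.09,.086],[.405,.0955,.086],[.426,.0925,.059]],True).round(0))
print([(d['bbox'],d['p']) for d in r.trace('knob_grip','wrist')])
"
```

```text
t 47.35 tcp [0.4256 0.0929 0.0808] F [ 0.6 -0.7 -0.5] gap 0.05781304903559905
knob_grip [(0.71, [429.5, 90.6])]
start_box [(0.94, [427.6, 92.7]), (0.75, [703.9, -655.3]), (0.32, [496.9, -380.7])]
190 ++++----....---***+============================+#########*##**++***++++**::--:*++*%%%
194 ++++:----------****=============================#%%%%%%%%%%%%%%%%%%%%%#*+:---:++=%%%%
198 ++++:----------*++*=+================:        :=#%%%%%%%%%%%%%%%%%%%%%*++++=**++=%%%%
202 ++++:----------******===========. ............... .+%%%%%%%%%%%%%%%%%=-:+++++++++%%%%
206 ++++:----------******+=======:............ ........::.-==###*=========:::::::++=#%%%%
210 ++++-----------********====.......                ..... -=============:::::++++=#%%%%
214 ++++-----------*********==.....                      .....===========+:::::++++=#%%%%
218 ++++=----------*********-....                          ...:==========-:::::*+++=%%%%%
222 ++++=----------***+*+*++...                             ...:=========::::::-*++*%%%%%
226 +++++----------********-...                              ...-========::::::-++=%%%%%%
230 
[... 1635 characters left out ...]
                         #%%%%+                                       
306                                         *%%%%=                                       
310                                         #%%%%*                                       
314                                         #%%%%*                                       
318                                         #%%%%#                                       
322                                       %%%%%%%%%#                                     
326                                      ..%%%%%%%%%.                                    
[[321. 256.]
 [321. 289.]
 [322. 219.]
 [322. 235.]]
[([320.2, 250.4, 64.9, 86.8], 0.55)]
```

>>> send_rows(plan=[[0,0,0,0,30],[0,0,0,0,45],[0,0,0,0,45],[0,0,4,0,45],[0,0,8,0,45],[0,0,8,0,45]])

```text
time: 48.0
tcp_pos: [0.4248, 0.0927, 0.0718]
tool_rot: [-0.176, -3.135, 0.001]
force: [-0.3, -0.6, 0.2]
finger_gap: 0.521
gripper_force: 0.0
```

>>> send_rows(plan=[[0,0,0,0,30],[0,0,0,0,20],[0,0,0,0,5],[0,0,0,0,5],[0,0,0,0,5]])

```text
time: 48.42
tcp_pos: [0.4255, 0.0918, 0.073]
tool_rot: [0.177, 3.136, -0.004]
force: [-1.2, -6.1, 4.3]
finger_gap: 0.139
gripper_force: 60.0
```

>>> send_rows(plan=[[0,0,0,-6,5],[0,0,0,-12,5],[0,0,0,-18,5],[0,0,0,-24,5],[0,0,0,-30,5],[0,0,0,-36,5],[0,0,0,-40,5],[0,0,0,-42,5]])

```text
time: 49.08
tcp_pos: [0.4259, 0.0899, 0.073]
tool_rot: [0.961, -2.99, 0.01]
force: [0.7, -10.7, 2.8]
finger_gap: 0.135
gripper_force: 60.1
```

```bash
python3 -c "
from h import *
o=r.observe(); print(o['tcp_pos'],o['force'],o['wrist_torque'],o['gripper_force'],o['finger_gap'],R.from_rotvec(o['tool_rot']).as_matrix().round(3))"
```

```text
[0.42593819 0.08994443 0.07297312] [  0.74684681 -10.67368901   2.77612994] [-2.33529529 -0.04240617 -0.13456726] 60.06159424781799 0.1353413304126252 [[-0.813 -0.583  0.001]
 [-0.583  0.813 -0.007]
 [ 0.003 -0.006 -1.   ]]
```

>>> send_rows(plan=[[0,0.5,0,-2,5],[0,1,0,-3,5],[0,1,0,-3,5]])

```text
time: 49.33
tcp_pos: [0.426, 0.0899, 0.073]
tool_rot: [1.033, -2.966, 0.014]
force: [1.5, -12.1, 2.2]
finger_gap: 0.138
gripper_force: 60.2
```

```bash
python3 -c "
from h import *
o=r.observe(); M=R.from_rotvec(o['tool_rot']).as_matrix(); print(o['force'],o['wrist_torque'],np.degrees(np.arctan2(-M[1,0],-M[0,0])))"
```

```text
[  1.50316277 -12.12634899   2.19576016] [-2.75577029 -0.34763159 -0.45850346] 38.39986925899012
```

>>> send_rows(plan=[[0,0,0,-2,5],[0,0,0,-2,5]])

```text
time: 49.5
tcp_pos: [0.426, 0.0899, 0.073]
tool_rot: [1.083, -2.948, 0.013]
force: [2.0, -12.6, 2.6]
finger_gap: 0.14
gripper_force: 62.2
```

```bash
python3 -c "
from h import *
o=r.observe(); M=R.from_rotvec(o['tool_rot']).as_matrix(); print(o['force'],o['wrist_torque'],np.degrees(np.arctan2(-M[1,0],-M[0,0])))"
```

```text
[  1.98432309 -12.57172116   2.55901261] [-2.7049222  -0.33662289 -0.85048351] 40.34828446572091
```

At the stop: the torque climbs steeply to 0.85 N m. I open wide so it springs back, then rise.

>>> send_rows(plan=[[0,0,0,0,40],[0,0,0,0,85],[0,0,0,0,85],[0,0,0,0,85],[0,0,0,0,85],[0,0,0,0,85],[0,0,-20,0,85],[0,0,-50,0,85]])

```text
time: 50.17
tcp_pos: [0.4222, 0.0934, 0.1207]
tool_rot: [1.088, -2.94, -0.002]
force: [0.9, 0.2, -0.3]
finger_gap: 0.996
gripper_force: 0.0
```

>>> send_rows(plan=[[0,0,-40,7,85],[0,0,-80,14,85],[0,0,-125,21,85],[0,0,-165,28,85],[0,0,-205,35,85],[20,0,-220,42,85],[20,0,-220,46,85],[20,0,-220,46,85]])

```text
time: 50.83
tcp_pos: [0.4102, 0.0808, 0.3446]
tool_rot: [0.15, 3.134, 0.002]
force: [0.6, -0.1, -0.6]
finger_gap: 0.997
gripper_force: 0.0
```

```bash
python3 -c "
from h import *
im=look(('knob_grip',.073),('start_box',0),('hook_a',.165),('mark_1',.165),('hook_old',.145),('hanger_old',.02),('tape',0))
for c in ('scene','side'):
  s=r.get_image(c)
  for n,z in (('hook_a',.165),('mark_1',.165),('hook_old',.145)): print(c,n,[(round(float(d['p']),2),np.round(atz(*ray(s,d['position']),z)*1000).tolist()[:2]) for d in r.tip_of(n,c) if d['p']>.3])
g=im['pixels'].mean(2)
for d in r.trace('knob_grip','wrist')[:1]:
  print(d['bbox']); c,q,w,h=d['bbox']
  for row in range(int(q-h/2-3),int(q+h/2+4),1): print(row,''.join(' .:-=+*#%@'[min(9,int(x/25.6))] for x in g[row,int(c-w/2-4):int(c+w/2+5)]))
"
```

```text
t 50.8833 tcp [0.4099 0.0808 0.3432] F [-0.2  0.2 -0.6] gap 0.9943674145647714
knob_grip [(0.77, [427.8, 86.4])]
start_box [(0.7, [428.4, 94.2])]
hook_a [(0.91, [502.6, -142.8]), (0.89, [505.6, -261.4]), (0.8, [504.5, -208.5]), (0.73, [503.9, -273.4]), (0.71, [459.4, -121.1])]
mark_1 [(0.94, [501.5, -204.4]), (0.82, [505.8, -265.8]), (0.62, [506.1, -145.4])]
hook_old [(0.6, [491.7, 120.8])]
hanger_old [(0.95, [689.4, -96.1])]
tape [(0.89, [562.2, 131.6]), (0.55, [526.4, -222.7]), (0.42, [448.2, 89.3])]
scene hook_a [(0.94, [494.0, -210.0]), (0.62, [496.0, -136.0]), (0.57, [509.0, -265.0])]
scene mark_1 [(0.98, [509.0, -269.0]), (0.65, [479.0, -205.0]), (0.59, [515.0, -135.0])]
scene hook_old [(0.74, [370.0, -37.0]), (0.66, [719.0, -91.0]), (0.41, [318.0, -379.0])]
side hook_a [(0.72, [508.0, -265.0]), (0.7, [366.0, -731.0]), (0.61, [502.0, -191.0]), (0.44, [499.0, -136.0])]
side mark_1 [(0.93, [506.0, -160.0]), (0.7, [508.0, -200.0]), (0.62, [503.0, -272.0])]
side hook_old [(0.63, [700.0, -84.0])]
[331.4, 173.1, 27.2, 34.1]
153 ******++====:...........:--+#%%%%%%%%
154 *******+==-:..
[... 955 characters left out ...]
%%%%*--..       =*=:      ..-+%%%%
178 %%%%%%+===-.       =*=:     .:-+%%%%%
179 %%%%#+-*##+:.      =*=:    .:===*%%%%
180 %%%%#:*%%%#+-:.    =*=.  .:-+#*:-*%%%
181 %%%%%+%%%%%%*+-    =*:. .:=*%%%+::#%%
182 %%%%%%%%%%%%%%*    =#-. .=#%%%%%*-#%%
183 %%%%%%%%%%%%%%#.   +%-. .=%%%%%%%%%%%
184 %%%%%%%%%%%%%%%-.  +%-. .=%%%%%%%%%%%
185 ###%%#######%%#-.  +%-. .+%%%%%%%%%%%
186 ####*********#*=:..+%-..-+%%%%%%%%%%%
187 ************###*+-:=*=:-=******++==++
188 **++++++++++****+++++++++************
189 %#*******++++++++++++++++++++++++++++
190 %%%######################**+=--------
191 %%%%%%%%%%%%%%%%%%%%%%%%%###+:  .....
192 %%%%%%%%%%%%%%%%%%%%%%%%%%%%*-       
193 %%%%%%%%%%%%%%%%%%%%%%%%%%%%#=.
```

The knob is back at rest. Last, an overhead check of the rail and stand in case something was knocked.

>>> send_rows(plan=[[0,-35,-15,-5.5,60],[0,-75,-15,-5.5,60],[-10,-115,-15,-5.5,60],[-20,-155,-15,-5.5,60],[-30,-195,-15,-5.5,60],[-35,-235,-15,-5.5,60],[-40,-275,-15,-5.5,60],[-40,-285,-15,-5.5,60]])

```text
time: 52.35
tcp_pos: [0.4225, -0.2118, 0.3569]
tool_rot: [-0.006, -3.141, 0.003]
force: [0.9, 0.2, 0.8]
finger_gap: 0.706
gripper_force: 0.0
```

>>> send_rows(plan=[[0,0,0,0,60],[0,0,0,0,60]])

```text
time: 52.52
tcp_pos: [0.4225, -0.207, 0.3574]
tool_rot: [-0.0, -3.141, -0.002]
force: [-0.4, -1.0, 0.3]
finger_gap: 0.705
gripper_force: 0.0
```

```bash
python3 -c "
from h import *
im=look(('mark_1',.165),('hook_a',.165),('hook_old',.145),('hanger_old',.02))
print([(np.round(d['bbox'],1).tolist(),round(float(d['p']),2)) for d in r.trace('hook_a','wrist')])
print(r.observe()['tool_rot'])
look(('mark_1',.165),('hook_a',.165),('hanger_a',.04))
s=r.get_image('side')
for n,z in (('hook_old',.145),('hanger_old',.02)): print('side',n,[(round(float(d['p']),2),np.round(atz(*ray(s,d['position']),z)*1000).tolist()[:2]) for d in r.tip_of(n,'side') if d['p']>.3])
"
```

```text
t 52.5667 tcp [ 0.4226 -0.2063  0.3577] F [0.5 1.1 0.6] gap 0.7054586810595519
mark_1 [(0.78, [504.0, -264.0]), (0.75, [501.5, -200.5]), (0.7, [505.5, -139.4])]
hook_a [(0.93, [503.9, -203.6]), (0.81, [505.5, -265.6]), (0.65, [451.6, -328.3]), (0.61, [503.9, -144.4])]
hook_old [(0.66, [707.0, -90.8])]
hanger_old [(0.6, [697.6, -89.8]), (0.45, [541.4, 111.7])]
[([275.3, 236.8, 47.2, 56.7], 0.81), ([378.1, 230.1, 56.7, 44.9], 0.65), ([326.7, 232.2, 37.6, 55.0], 0.6), ([225.8, 198.6, 90.3, 35.0], 0.25)]
[-5.95810124e-03  3.14101363e+00 -2.32403522e-04]
t 52.8667 tcp [ 0.4229 -0.2058  0.358 ] F [-0.9  0.  -1.1] gap 0.7033987189679671
mark_1 [(0.9, [506.9, -138.5]), (0.7, [504.8, -265.3])]
hook_a [(0.88, [503.0, -206.0]), (0.76, [502.5, -140.2]), (0.72, [503.6, -266.6]), (0.7, [503.1, -201.0])]
hanger_a [(0.95, [508.5, -257.9]), (0.92, [507.0, -201.1]), (0.64, [504.8, -138.5]), (0.31, [684.5, -92.8])]
side hook_old [(0.76, [691.0, -92.0])]
side hanger_old [(0.8, [698.0, -98.0])]
```

```bash
python3 -c "
from rig import r
print(r.sign_off())"
```

```text
the job is handed in; nothing more can be done
None
```

The job is handed in: the old hanger is on the stand, the three fresh ones hang at marks 1 to 3 (about 1–3 mm off by the last camera reading), and the knob was turned left to its stop and sprang back.

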